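# Lock the stamps and backup drives in the desk safe

### The job

Lock up for the day: put every stamp and backup drive that is out on the desk into the open desk safe, the stamps down in the narrow bay and the drives lying flat in the wide, foam-lined bay (they may be piled). Then push the safe's door shut until it seats on its catch, and turn the knob on the door clockwise to its end stop to lock it. Leave the stapler, the tumbler and the paper roll where they stand.

Things in the scene. Friction and masses are not known exactly. Their poses are not given: they have to be found in the camera images.
- safe: grey steel top-opening safe fixed to the desk, 260 (its x) x 220 (its y) x 110 mm high (rim) without door; walls 7 mm. Origin: centre of the underside, z up. A 4 mm divider at x = +16 to +20 mm, its top 70 mm above the desk, parts a wide bay on the -x side from a narrow bay on the +x side. The door is hinged along the -y edge of the rim
- stamp_bay (a point): centre of the narrow bay's floor, 15 mm above the desk; axes as the safe's. Inside 103 mm in x by 206 mm in y
- drive_bay (a point): centre of the wide bay's foam-lined floor, 25 mm above the desk; axes as the safe's. Inside 139 mm in x by 206 mm in y. The small sprung roller of the door catch stands 11 mm in from the +y wall, just under the rim, at the safe's x = 0, over the divider end of this bay
- safe_door (a joint): angle of the safe's flat steel door, rad: 0 = shut and seated on the rim, 1.6 to 1.74 (upright or leaning slightly out, to -y of the safe) at the start, stop at 1.75. A stiff stay holds it wherever it is left (up to 10 N at the free edge moves it); over the last 10 mm at the free edge a sprung catch resists with 5 to 12 N, then snaps over and pulls the door home
- door_hinge (a point): on the door, middle of the hinge line, lower face of the door, 110 mm above the desk. Turns with the door: x along the hinge, y from the hinge to the free edge, z out of the outer face. The door is 264 mm (x) x 226 mm (y) x 8 mm thick
- door_edge (a point): middle of the door's free edge on its outer face (upper when shut); axes as door_hinge. On the outer face a 65 mm strip along this edge is bare; a keypad (62 x 75 x 12 mm) on the +x half and the knob on the -x half lie nearer the hinge. Under the door a lock case and the catch hang down: what stands in the safe must stay below 93 mm above the desk
- safe_knob (a joint): black knob on the door's outer face that throws the lock bolts: angle in rad, 0 = bolts drawn in, 0 to 0.5 at the start, grows clockwise as seen looking at the outer face (from above when shut), hard end stop at 2.0 = locked. Stays where it is left (friction 0.12 N m)
- knob_grip (a point): on the knob's axis, 8 mm below its top, 32 mm above the door's outer face. The knob is an upright bar 60 x 15 mm, 32 mm tall, on a disc 58 mm in diameter whose top is 24 mm below this point. Turns with the knob: x along the bar, y across its 15 mm, z off the door. Shut and at 0: x, y as the safe's, 55 mm to -x and 5 mm to +y of the safe's middle
- stamp1: self-inking office stamp, black skirt 52 (x) x 40 (y) x 34 mm high, above it a grey grip 46 (x) x 28 (y) mm up to 76 mm, 140 g, standing upright on the desk at the start; the three are alike. Origin: centre of the underside, z up through the grip. May be absent
- stamp1_mid (a point): middle of stamp1, 38 mm above its origin; axes as the body's
- stamp2: self-inking office stamp, black skirt 52 (x) x 40 (y) x 34 mm high, above it a grey grip 46 (x) x 28 (y) mm up to 76 mm, 140 g, standing upright on the desk at the start; the three are alike. Origin: centre of the underside, z up through the grip. May be absent
- stamp2_mid (a point): middle of stamp2, 38 mm above its origin; axes as the body's
- stamp3: self-inking office stamp, black skirt 52 (x) x 40 (y) x 34 mm high, above it a grey grip 46 (x) x 28 (y) mm up to 76 mm, 140 g, standing upright on the desk at the start; the three are alike. Origin: centre of the underside, z up through the grip. May be absent
- stamp3_mid (a point): middle of stamp3, 38 mm above its origin; axes as the body's
- drive1: rugged backup drive, flat aluminium block with rubber ends, 110 (x) x 58 (y) x 22 mm (z), 200 g, lying flat on the desk at the start; the three are alike. Origin: centre of the underside. May be absent
- drive1_mid (a point): middle of drive1, 11 mm above its origin; axes as the body's
- drive2: rugged backup drive, flat aluminium block with rubber ends, 110 (x) x 58 (y) x 22 mm (z), 200 g, lying flat on the desk at the start; the three are alike. Origin: centre of the underside. May be absent
- drive2_mid (a point): middle of drive2, 11 mm above its origin; axes as the body's
- drive3: rugged backup drive, flat aluminium block with rubber ends, 110 (x) x 58 (y) x 22 mm (z), 200 g, lying flat on the desk at the start; the three are alike. Origin: centre of the underside. May be absent
- drive3_mid (a point): middle of drive3, 11 mm above its origin; axes as the body's
- stapler: black stapler, 150 mm long in its x, 36 wide, 47 high, a bystander beyond the safe. Origin: centre of the underside
- tumbler: closed steel tumbler, 72 mm diameter, 110 mm high, a bystander beyond the items. Origin: centre of the underside
- paper_roll: white paper roll standing on end, 90 mm diameter, 200 mm high, a bystander at the far left. Origin: centre of the underside

How it is judged:
By the outcome, as a careful person would: the job done as asked, in the order asked, and still so for the second after the job is handed in, with the robot touching nothing.
Of stamp1, stamp2, stamp3, drive1, drive2, drive3 only 4 to 6 are there at a start; the rules pass over those that are not, and their reading is None.
At some moment in a run one of stamp1, stamp2, stamp3 may be knocked a few centimetres aside while the robot is not near it.
Once in a run the grip may slacken for a moment while it holds something.
It also fails if it takes over 210 s, if anything falls off the work surface, if the arm or the gripper's body presses on something with over 40 N, if the wrist force passes 120 N, or if a joint passes its speed limit or range.

### The arm

A 6-joint arm with a two-finger parallel gripper is mounted at the origin on the work surface. World frame = base frame: x ahead of the robot, y to its left, z up, the work surface at z = 0. Lengths are in m, angles in rad, forces in N, time in s.
With the tool pointing down it reaches from about 0.4 to 0.825 m from the base axis. Payload 7 kg.
Tool frame: the origin (TCP) lies at the very end of the fingers, on their centre line; the grasp point (between the pads) lies 19 mm behind it; z points along the fingers, y is the direction in which the jaws open and shut (so a half turn about z gives the same grasp; the last joint's range is limited). The gripper opens to 88 mm and grips with 3 to 60 N. Pads are 19 mm wide; open, the fingers measure 130 mm over their backs; the gripper's body (78 mm by 193 mm) begins 47 mm behind the grasp point.
Start: joints at [1.578, 0.359, 0.012, 0, -1.224, -0.288], TCP at [0.187, 0.649, 0.227] pointing down, gripper open.
Joint ranges: [-3.07, 3.07], [-1.43, 2.12], [-1.02, 1.25], [-3.03, 1.67], [-3.05, -0], [-3.03, 3.03]. Speed limits (rad/s): [2.39, 2.39, 3.01, 3.14, 3.14, 3.14].

### API

Orientations are given as a rotation vector (axis times angle).
In Python, from plant import status, cams, workorder gives the robot as it stands.
- The arm moves only by the tool apply_moves, never from a script. Its argument "moves" is a list of rows, each a list of 7 numbers: the turn, a rotation vector about the world's x, y, z in rad, then the shift along the world's x, y, z in m, then the gripper's target within -1 to 1 (shut at 1, half-way at 0, fully open at -1). A call has 1 to 20 rows; each row is the pose to reach, as a shift and turn from the pose measured when the call began; what a row does not reach only later rows make up. A row lasts 1/10 s, in which the tool goes at most 50 mm and 8.59 degrees, less where a joint would pass 70% of its speed; a pose out of reach is approached as far as the arm can. A call with a gripper value outside its range is refused whole. The fingers move at their own pace and stop on an object; "squeeze" is the grip in N (left out, the last holds). Time passes only in rows, so rows that repeat a pose let the fingers close. It gives the time, the measured TCP pose, the force and the opening at its end, in the units of the state.
- status.read_state(): the state, without advancing time (a new reading comes with each control period).
- cams.snapshot(name): name is "scene" or "top" or "wrist"; returns a dict with "frame" (480x640x3 uint8, blue, green, red), "camera_matrix" (3x3 intrinsics, pixels), "k1" (the pictures are not rectified: a ray, as slopes to the right and down, at radius r is drawn at 1 + k1 r^2 times it, then the intrinsics apply), "world_from_camera" (4x4, takes a point from camera to world coordinates). Camera axes: x right, y down, z forward; pixel columns grow to the right and rows downward; lengths in m; the calibration is good to about 2 mm. A picture is of the moment at which its call begins. There is no depth.
- workorder.sign_off(): hands the job in, once; it reports no verdict.
The state is a dict: "t": time; "joints": joint angles; "qvel": joint speeds; "effort": joint torques, N m; "tool_pos": TCP position; "tcp_rot": TCP orientation; "force": force on the tool from outside, world axes, zero at the start; "ft_torque": the same for the moment, N m; "gripper_width": finger opening in m.
Only numpy, scipy, OpenCV 4.12 (cv2) and the standard library are available. Lean on these libraries where they do the work, as an engineer would, in place of code of your own. Each camera call takes 0.05 s, during which the arm holds its last target.

## Working session

There is one attempt and no reset: what is moved stays moved. The work goes in short steps, Python scripts to look and compute and a tool call to move; the robot and the scene stay as the last step left them, time stands still between calls to the robot, and variables do not carry over. Pictures are saved under pics/ and viewed, and the job is handed in when it is done.

Besides the shell and the picture viewer there is one more tool, called after "Emit:" as a command line: name --pt "numbers of a row" for each row, then --argument value for the rest. apply_moves: Moves the arm, as the interface text tells. Its arguments: {"type":"object","properties":{"moves":{"type":"array","items":{"type":"array","items":{"type":"number"}}},"squeeze":{"type":"number"}},"required":["moves"]}

```bash
ls; mkdir -p pics; cat > h.py <<'E'
import numpy as np,cv2
from plant import status,cams,workorder
def snap(n,f=None):
    s=cams.snapshot(n)
    if f: cv2.imwrite('pics/'+f,s['frame'])
    return s
def ray(s,u,v):
    K=np.array(s['camera_matrix']);T=np.array(s['world_from_camera'])
    d=np.array([s['k1'],0,0,0],float)
    p=cv2.undistortPoints(np.array([[[u,v]]],float),K,d)[0,0]
    return T[:3,3],T[:3,:3]@np.array([p[0],p[1],1])
def onz(s,u,v,z):
    o,d=ray(s,u,v);return o+d*(z-o[2])/d[2]
def proj(s,P):
    T=np.linalg.inv(np.array(s['world_from_camera']));P=np.atleast_2d(P)
    r=cv2.projectPoints(P.astype(float),cv2.Rodrigues(T[:3,:3])[0],T[:3,3],np.array(s['camera_matrix']),np.array([s['k1'],0,0,0],float))[0]
    return r[:,0]
E
python3 - <<'E'
from h import *
print(status.read_state())
for n in ['scene','top','wrist']:
    s=snap(n,n+'0.png');print(n,s['k1'],s['camera_matrix'],np.round(s['world_from_camera'],3))
E
```

```text
pics
{'t': 0.0, 'joints': array([ 1.57813697e+00,  3.59389980e-01,  1.10525061e-02, -3.45624079e-04,
       -1.22409329e+00, -2.88083443e-01]), 'qvel': array([-1.07047719e-03, -4.89729023e-05,  1.71703287e-03,  1.82233099e-03,
       -1.13743721e-03,  2.92428614e-04]), 'effort': array([-8.63951955e-04, -5.82716918e+01,  2.93047106e+01,  6.99704289e+00,
        6.87337102e-03, -1.72168834e-04]), 'tool_pos': array([0.18692478, 0.64809064, 0.22561873]), 'tcp_rot': array([ 3.10901831e+00, -4.39493075e-01, -1.26970202e-04]), 'force': array([-0.2908657 , -0.61463172, -0.00326359]), 'ft_torque': array([-1.08822857e-02,  1.94284000e-02,  5.75474664e-05]), 'gripper_width': 0.08758996685779218}
scene 0.005815588028803609 [[452.41467565   0.         316.57315836]
 [  0.         452.41467565 241.09327224]
 [  0.           0.           1.        ]] [[-0.246  0.617 -0.748  1.269]
 [ 0.969  0.146 -0.198  0.178]
 [-0.013 -0.773 -0.634  0.694]
 [ 0.     0.     0.     1.   ]]
top 0.052217458232317514 [[589.5881436    0.         319.59683601]
 [  0.         589.5881436  250.29891091]
 [  0.           0.           1.        ]] [[-0.008 -0.987  0.16   0.367]
 [-1.     0.008 -0.003  0.034]
 [ 0.002 -0.16  -0.987  1.56 ]
 [ 0.     0.     0.     1.   ]]
wrist 0.00819130966745792 [[427.55211587   0.         321.20428059]
 [  0.         427.55211587 242.19643848]
 [  0.           0.           1.        ]] [[-0.277 -0.927 -0.254  0.255]
 [-0.961  0.268  0.071  0.629]
 [ 0.002  0.263 -0.965  0.383]
 [ 0.     0.     0.     1.   ]]
```

View pics/scene0.png

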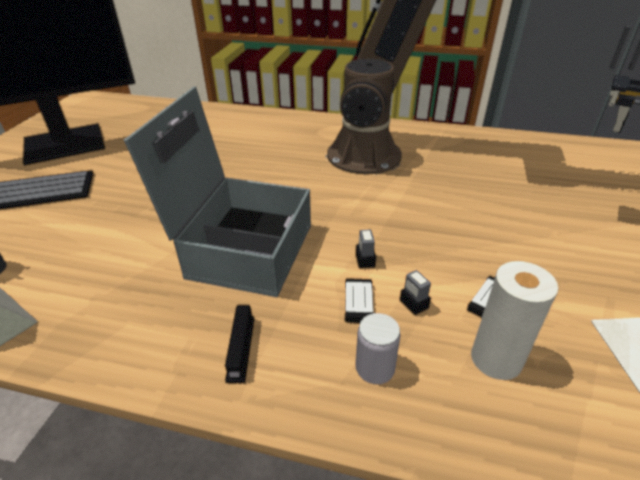

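View pics/top0.png

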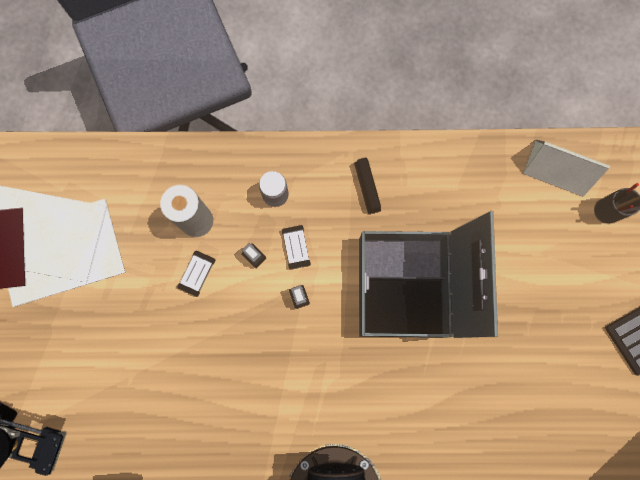

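View pics/wrist0.png

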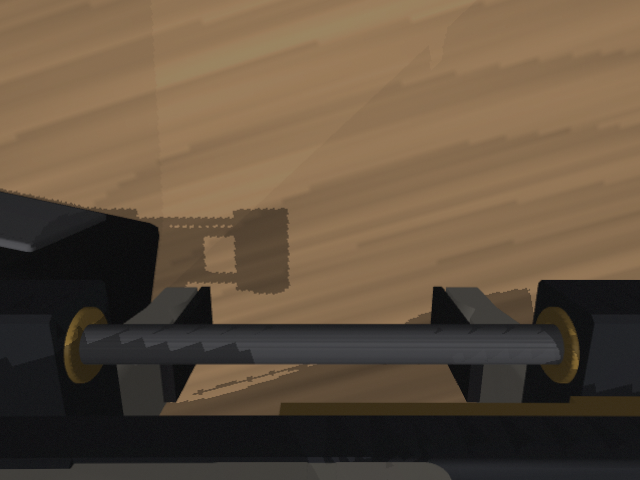

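```bash
python3 - <<'E'
import cv2
a=cv2.imread('pics/top0.png')
cv2.imwrite('pics/c1.png',cv2.resize(a[200:350,340:510],None,fx=4.6,fy=4,interpolation=cv2.INTER_CUBIC)[:, :800])
cv2.imwrite('pics/c2.png',cv2.resize(a[160:320,150:320],None,fx=4,fy=3.7,interpolation=cv2.INTER_CUBIC) if 0 else cv2.resize(a[170:320,150:330],None,fx=4,fy=4,interpolation=cv2.INTER_CUBIC))
E
```

```text
(no output)
```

View pics/c1.png

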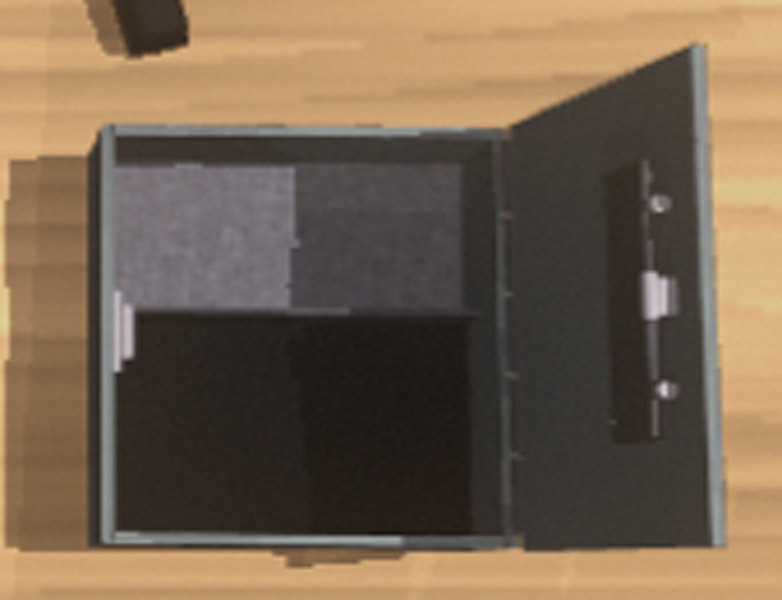

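View pics/c2.png

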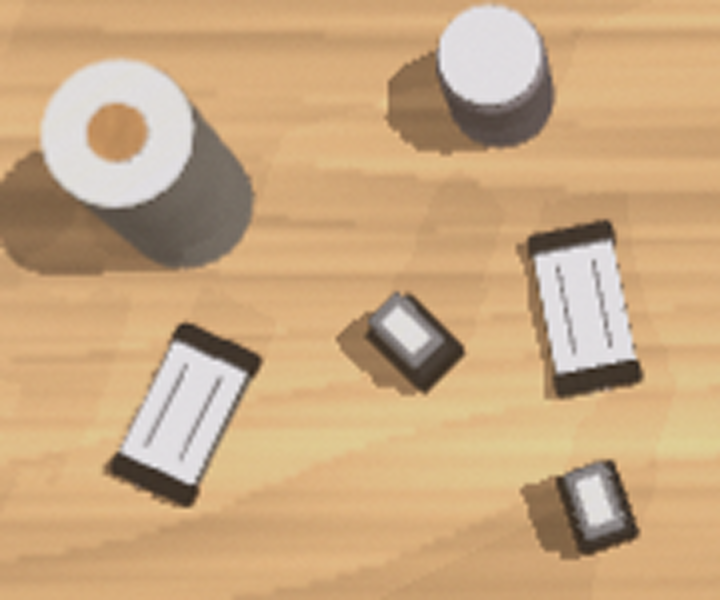

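```bash
cat > m.py <<'E'
from h import *
s=snap('top')
def q(pts,sx,sy,ox,oy,z):
    P=np.array([onz(s,ox+(x)/sx-0.5+.5/sx,oy+y/sy-0.5+.5/sy,z) for x,y in pts]);return P
P=q([(103,127),(103,545),(515,543),(503,133)],4.6,4,340,200,.11)
print('safe',P.round(4),P.mean(0).round(4))
for n,z,c in [('dA',.022,[(183,324),(262,357),(190,507),(107,470)]),('dB',.022,[(529,238),(612,222),(642,380),(558,397)]),('sA',.076,[(369,332),(400,292),(447,335),(413,370)]),('sB',.076,[(560,478),(606,462),(630,527),(585,545)]),('roll',.2,[(117,132)]),('tumb',.11,[(491,56)])]:
    P=q(c,4,4,150,170,z);print(n,P.mean(0).round(4),[np.linalg.norm(P[i]-P[i-1]).round(4) for i in range(len(P))],[np.degrees(np.arctan2(*(P[i]-P[i-1])[[1,0]])).round(1) for i in range(len(P))])
print([onz(s,u,v,0).round(3) for u,v in [(360,160),(376,212)]])
P=q([(703,45),(720,545)],4.6,4,340,200,.33);print('dooredge',P)
E
python3 m.py
```

```text
safe [[ 0.6486 -0.0766  0.11  ]
 [ 0.3899 -0.0714  0.11  ]
 [ 0.3898 -0.2885  0.11  ]
 [ 0.6429 -0.2935  0.11  ]] [ 0.5178 -0.1825  0.11  ]
dA [0.5577 0.3537 0.022 ] [np.float64(0.1068), np.float64(0.0569), np.float64(0.1079), np.float64(0.0597)] [np.float64(-26.0), np.float64(-113.2), np.float64(155.6), np.float64(65.6)]
dB [0.6255 0.0922 0.022 ] [np.float64(0.1083), np.float64(0.0561), np.float64(0.1079), np.float64(0.0563)] [np.float64(10.2), np.float64(-79.3), np.float64(-169.7), np.float64(101.1)]
sA [0.6022 0.2034 0.076 ] [np.float64(0.0374), np.float64(0.0322), np.float64(0.0412), np.float64(0.0309)] [np.float64(48.8), np.float64(-37.1), np.float64(-132.9), np.float64(136.2)]
sB [0.4925 0.0841 0.076 ] [np.float64(0.0451), np.float64(0.0307), np.float64(0.0437), np.float64(0.0304)] [np.float64(20.4), np.float64(-71.2), np.float64(-160.0), np.float64(111.3)]
roll [0.7034 0.3612 0.2   ] [np.float64(0.0)] [np.float64(0.0)]
tumb [0.7735 0.1482 0.11  ] [np.float64(0.0)] [np.float64(0.0)]
[array([ 0.869, -0.083,  0.   ]), array([ 0.723, -0.124,  0.   ])]
dooredge [[ 0.64780074 -0.33768009  0.33      ]
 [ 0.38484927 -0.33046015  0.33      ]]
```

Emit:
apply_moves --pt "0 0 0.63 0.305 -0.565 0 -1" --pt "0 0 0.63 0.305 -0.565 0 -1" --pt "0 0 0.63 0.305 -0.565 0 -1" --pt "0 0 0.63 0.305 -0.565 0 -1" --pt "0 0 0.63 0.305 -0.565 0 -1" --pt "0 0 0.63 0.305 -0.565 0 -1" --pt "0 0 0.63 0.305 -0.565 0 -1" --pt "0 0 0.63 0.305 -0.565 0 -1" --pt "0 0 0.63 0.305 -0.565 0 -1" --pt "0 0 0.63 0.305 -0.565 0 -1" --pt "0 0 0.63 0.305 -0.565 0 -1" --pt "0 0 0.63 0.305 -0.565 0 -1" --pt "0 0 0.63 0.305 -0.565 0 -1" --pt "0 0 0.63 0.305 -0.565 0 -1" --pt "0 0 0.63 0.305 -0.565 0 -1" --pt "0 0 0.63 0.305 -0.565 0 -1" --pt "0 0 0.63 0.305 -0.565 0 -1" --pt "0 0 0.63 0.305 -0.565 0 -1"

```text
t: 2.0
tool_pos: [0.4917, 0.0844, 0.2261]
tcp_rot: [3.093, 0.549, 0.001]
force: [0.2, 0.5, 0.3]
gripper_width: 0.0877
```

```bash
cat >> h.py <<'E'
def pose():
    r=status.read_state();R=cv2.Rodrigues(np.array(r['tcp_rot']))[0]
    print('t',round(r['t'],2),'pos',np.round(r['tool_pos'],4),'jaw',np.degrees(np.arctan2(R[1,1],R[0,1])).round(2),'tz',R[:,2].round(3),'q',np.degrees(r['joints']).round(1),'F',np.round(r['force'],1),'w',round(r['gripper_width'],4))
    return r,R
E
python3 - <<'E'
from h import *
pose();snap('wrist','w1.png');snap('top','t1.png')
E
```

```text
t 2.0 pos [0.4917 0.0844 0.2261] jaw -69.88 tz [ 0.001 -0.001 -1.   ] q [ 32.4   3.8 -21.1   0.1 -65.1  77.7] F [0.2 0.5 0.3] w 0.0877
```

View pics/w1.png

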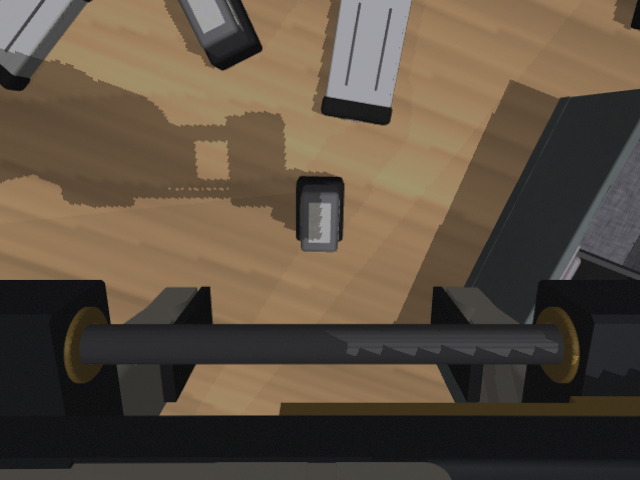

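```bash
python3 - <<'E'
import cv2
a=cv2.imread('pics/w1.png')
cv2.imwrite('pics/w1c.png',cv2.resize(a[160:270,260:380],None,fx=5,fy=5,interpolation=cv2.INTER_CUBIC))
E
```

```text
(no output)
```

View pics/w1c.png

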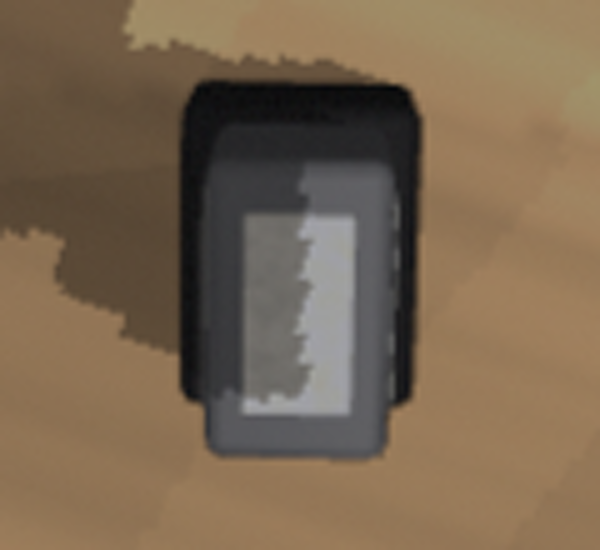

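```bash
cat >> h.py <<'E'
def quad(s,pts,z,sc=1,ox=0,oy=0):
    P=np.array([onz(s,ox+(x+.5)/sc-.5,oy+(y+.5)/sc-.5,z) for x,y in pts])
    c=P.mean(0)
    for i in range(len(P)):
        d=P[i]-P[i-1];print('  edge',round(np.linalg.norm(d)*1e3,1),'ang',round(np.degrees(np.arctan2(d[1],d[0]))%180,1))
    print('c',c.round(4));return c
E
python3 - <<'E'
from h import *
pose();s=snap('wrist')
quad(s,[(203,163),(393,163),(386,458),(206,458)],.076,5,260,160)
E
```

```text
t 2.1 pos [0.4918 0.0841 0.2261] jaw -69.9 tz [ 0.001 -0.001 -1.   ] q [ 32.4   3.8 -21.1   0.1 -65.1  77.7] F [0.1 0.1 0.1] w 0.0875
  edge 44.4 ang 20.0
  edge 27.4 ang 110.1
  edge 44.4 ang 19.4
  edge 27.0 ang 110.1
c [0.4927 0.0861 0.076 ]
```

Emit:
apply_moves --pt "0 0 0 0.001 0.002 -0.05 -1" --pt "0 0 0 0.001 0.002 -0.1 -1" --pt "0 0 0 0.001 0.002 -0.15 -1" --pt "0 0 0 0.001 0.002 -0.184 -1" --pt "0 0 0 0.001 0.002 -0.184 -1" --pt "0 0 0 0.001 0.002 -0.184 -1" --pt "0 0 0 0.001 0.002 -0.184 1" --pt "0 0 0 0.001 0.002 -0.184 1" --pt "0 0 0 0.001 0.002 -0.184 1" --pt "0 0 0 0.001 0.002 -0.184 1" --pt "0 0 0 0.001 0.002 -0.184 1" --pt "0 0 0 0.001 0.002 -0.184 1" --pt "0 0 0 0.001 0.002 -0.184 1" --squeeze 25

```text
t: 3.45
tool_pos: [0.4928, 0.086, 0.0421]
tcp_rot: [3.093, 0.547, 0.001]
force: [0.2, 0.1, -1.1]
gripper_width: 0.0369
```

Still closing, so I'll hold a little longer, then lift.

Emit:
apply_moves --pt "0 0 0 0 0 0 1" --pt "0 0 0 0 0 0 1" --pt "0 0 0 0 0 0 1" --pt "0 0 0 0 0 0 1"

```text
t: 3.85
tool_pos: [0.4927, 0.0859, 0.042]
tcp_rot: [3.093, 0.548, 0.0]
force: [0.1, 0.5, -0.4]
gripper_width: 0.0277
```

Emit:
apply_moves --pt "0 0 0 0 0 0.05 1" --pt "0 0 0 0 0 0.1 1" --pt "0 0 0 0 0 0.158 1" --pt "0 0 -0.1 0.015 -0.04 0.158 1" --pt "0 0 -0.2 0.033 -0.08 0.158 1" --pt "0 0 -0.3 0.05 -0.12 0.158 1" --pt "0 0 -0.369 0.07 -0.16 0.158 1" --pt "0 0 -0.369 0.085 -0.19 0.158 1" --pt "0 0 -0.369 0.097 -0.22 0.158 1" --pt "0 0 -0.369 0.097 -0.22 0.158 1" --pt "0 0 -0.369 0.097 -0.22 0.158 1" --pt "0 0 -0.369 0.097 -0.22 0.158 1" --pt "0 0 -0.369 0.097 -0.22 0.158 1"

```text
t: 5.15
tool_pos: [0.5895, -0.1332, 0.2001]
tcp_rot: [3.141, -0.027, 0.0]
force: [0.1, 0.1, -1.9]
gripper_width: 0.0283
```

```bash
python3 - <<'E'
from h import *
pose();snap('wrist','w2.png');s=snap('scene','s2.png')
E
```

```text
t 5.15 pos [ 0.5895 -0.1332  0.2001] jaw -91.0 tz [ 0.    -0.001 -1.   ] q [  5.8  15.  -10.8   0.1 -64.2  83.2] F [ 0.1  0.1 -1.9] w 0.0283
```

View pics/w2.png

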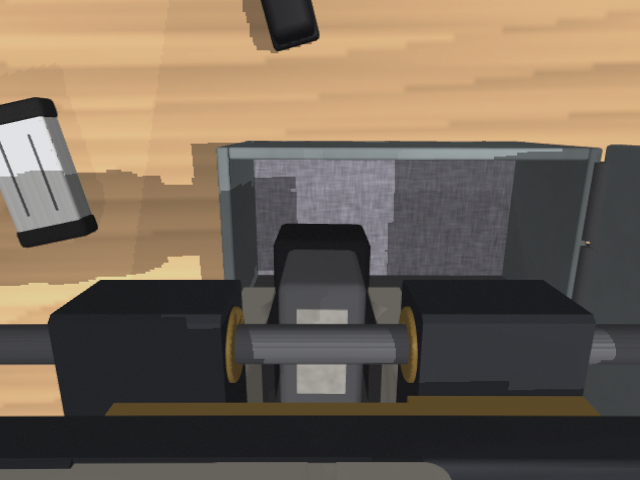

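View pics/s2.png

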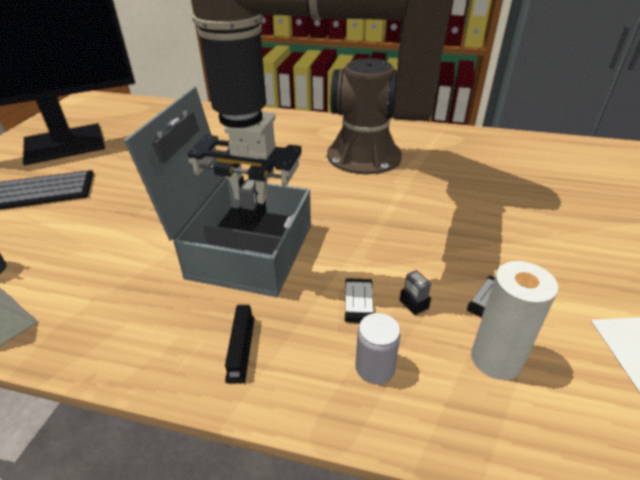

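```bash
python3 - <<'E'
from h import *
s=snap('wrist')
for p in [(218,149),(232,159),(598,149),(588,158),(226,278)]: print(p,onz(s,*p,.11).round(4))
E
```

```text
(218, 149) [ 0.648 -0.076  0.11 ]
(232, 159) [ 0.6423 -0.0835  0.11  ]
(598, 149) [ 0.6442 -0.2906  0.11  ]
(588, 158) [ 0.6393 -0.2858  0.11  ]
(226, 278) [ 0.5706 -0.0747  0.11  ]
```

Emit:
apply_moves --pt "0 0 0 0 0 -0.05 1" --pt "0 0 0 0 0 -0.09 1" --pt "0 0 0 0 0 -0.12 1" --pt "0 0 0 0 0 -0.132 1" --pt "0 0 0 0 0 -0.138 1" --pt "0 0 0 0 0 -0.141 1" --pt "0 0 0 0 0 -0.142 1" --pt "0 0 0 0 0 -0.142 1"

```text
t: 6.1
tool_pos: [0.5906, -0.1333, 0.0596]
tcp_rot: [3.141, -0.027, 0.004]
force: [0.0, 0.5, -1.3]
gripper_width: 0.0279
```

Emit:
apply_moves --pt "0 0 0 -0.001 0 -0.002 1" --pt "0 0 0 -0.001 0 -0.002 1" --pt "0 0 0 -0.001 0 -0.003 1" --pt "0 0 0 -0.001 0 -0.003 1"

```text
t: 6.5
tool_pos: [0.5899, -0.1333, 0.0571]
tcp_rot: [3.141, -0.027, 0.005]
force: [0.2, 0.4, 1.0]
gripper_width: 0.0284
```

Emit:
apply_moves --pt "0 0 0 0 0 0 -0.1" --pt "0 0 0 0 0 0 -0.1" --pt "0 0 0 0 0 0 -0.1" --pt "0 0 0 0 0 0 -0.1" --pt "0 0 0 0 0 0.03 -0.1" --pt "0 0 0 0 0 0.08 -0.1" --pt "0 0 0 0 0 0.13 -0.1" --pt "0 0 0 0 0 0.17 -0.1"

```text
t: 7.3
tool_pos: [0.5903, -0.1334, 0.2303]
tcp_rot: [3.14, -0.026, 0.009]
force: [1.0, 0.8, 0.6]
gripper_width: 0.0485
```

```bash
python3 - <<'E'
from h import *
pose();snap('wrist','w3.png');s=snap('top','t3.png')
a=s['frame'];cv2.imwrite('pics/t3c.png',cv2.resize(a[170:320,150:330],None,fx=4,fy=4,interpolation=cv2.INTER_CUBIC))
E
```

```text
t 7.3 pos [ 0.5903 -0.1334  0.2303] jaw -90.96 tz [ 0.006 -0.001 -1.   ] q [  5.8  13.7  -8.5   0.1 -67.5  83.2] F [1.  0.8 0.6] w 0.0485
```

View pics/w3.png

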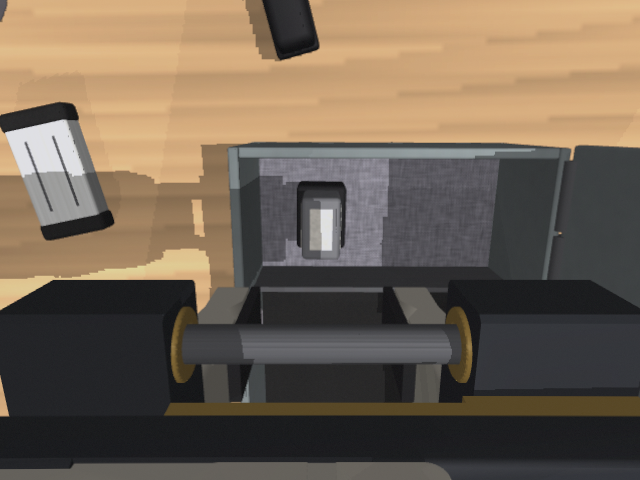

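View pics/t3c.png

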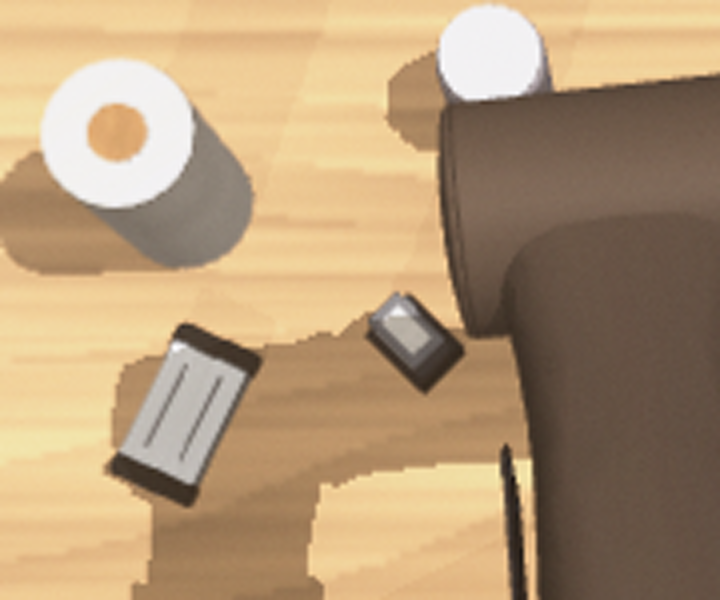

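Emit:
apply_moves --pt "0 0 0.12 0.002 0.048 0 -1" --pt "0 0 0.24 0.004 0.096 0 -1" --pt "0 0 0.36 0.006 0.144 0 -1" --pt "0 0 0.48 0.008 0.192 0 -1" --pt "0 0 0.6 0.01 0.24 0 -1" --pt "0 0 0.72 0.011 0.288 0 -1" --pt "0 0 0.855 0.012 0.336 0 -1" --pt "0 0 0.855 0.012 0.336 0 -1" --pt "0 0 0.855 0.012 0.336 0 -1" --pt "0 0 0.855 0.012 0.336 0 -1" --pt "0 0 0.855 0.012 0.336 0 -1"

```text
t: 8.5
tool_pos: [0.6051, 0.2012, 0.2344]
tcp_rot: [-2.866, -1.275, -0.022]
force: [-0.3, -0.6, -0.1]
gripper_width: 0.0877
```

```bash
python3 - <<'E'
from h import *
pose();s=snap('wrist','w4.png')
cv2.imwrite('pics/w4c.png',cv2.resize(s['frame'][150:280,240:400],None,fx=5,fy=4.6*5/4.6,interpolation=cv2.INTER_CUBIC)[:600])
E
```

```text
t 8.5 pos [0.6051 0.2012 0.2344] jaw -42.04 tz [ 0.011  0.01  -1.   ] q [ 3.580e+01  1.630e+01 -4.300e+00 -1.000e-01 -6.850e+01  1.022e+02] F [-0.3 -0.6 -0.1] w 0.0877
```

View pics/w4c.png

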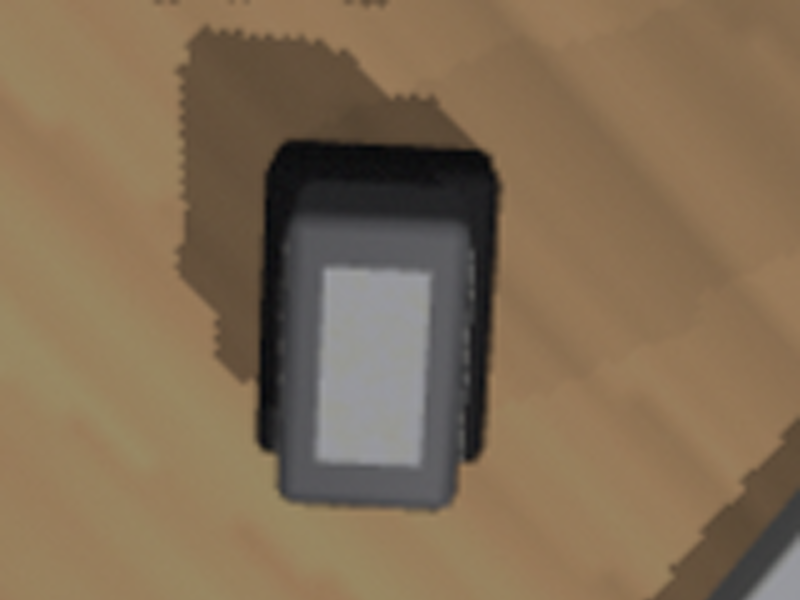

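```bash
python3 - <<'E'
from h import *
pose();s=snap('wrist')
quad(s,[(288,215),(473,221),(457,511),(280,501)],.076,5,240,150)
E
```

```text
t 8.55 pos [0.6052 0.2011 0.2344] jaw -42.04 tz [ 0.011  0.01  -1.   ] q [ 3.580e+01  1.630e+01 -4.300e+00 -1.000e-01 -6.850e+01  1.022e+02] F [-0.1 -0.1 -0.3] w 0.0877
  edge 44.1 ang 45.6
  edge 27.5 ang 136.1
  edge 44.8 ang 45.3
  edge 27.2 ang 134.6
c [0.6026 0.206  0.076 ]
```

Emit:
apply_moves --pt "-0.01 0.011 -0.043 -0.0026 0.005 -0.03 -1" --pt "-0.01 0.011 -0.043 -0.0026 0.005 -0.08 -1" --pt "-0.01 0.011 -0.043 -0.0026 0.005 -0.13 -1" --pt "-0.01 0.011 -0.043 -0.0026 0.005 -0.17 -1" --pt "-0.01 0.011 -0.043 -0.0026 0.005 -0.192 -1" --pt "-0.01 0.011 -0.043 -0.0026 0.005 -0.192 -1" --pt "-0.01 0.011 -0.043 -0.0026 0.005 -0.192 -1" --pt "-0.01 0.011 -0.043 -0.0026 0.005 -0.192 1" --pt "-0.01 0.011 -0.043 -0.0026 0.005 -0.192 1" --pt "-0.01 0.011 -0.043 -0.0026 0.005 -0.192 1" --pt "-0.01 0.011 -0.043 -0.0026 0.005 -0.192 1" --pt "-0.01 0.011 -0.043 -0.0026 0.005 -0.192 1" --pt "-0.01 0.011 -0.043 -0.0026 0.005 -0.192 1" --pt "-0.01 0.011 -0.043 -0.0026 0.005 -0.192 1" --pt "-0.01 0.011 -0.043 -0.0026 0.005 -0.192 1" --pt "-0.01 0.011 -0.043 -0.0026 0.005 -0.192 1" --pt "-0.01 0.011 -0.043 -0.0026 0.005 -0.192 1" --pt "-0.01 0.011 -0.043 -0.0026 0.005 -0.192 1"

```text
t: 10.4
tool_pos: [0.6026, 0.2062, 0.0424]
tcp_rot: [2.897, 1.215, 0.0]
force: [0.5, -0.2, -0.3]
gripper_width: 0.0278
```

```bash
python3 - <<'E'
from h import *
pose()
E
```

```text
t 10.4 pos [0.6026 0.2062 0.0424] jaw -44.51 tz [ 0. -0. -1.] q [ 36.4  26.5 -16.6   0.  -46.9  99. ] F [ 0.5 -0.2 -0.3] w 0.0278
```

Emit:
apply_moves --pt "0 0 0 0 0 0.05 1" --pt "0 0 0 0 0 0.1 1" --pt "0 0 0 0 0 0.158 1" --pt "0 0 -0.14 -0.001 -0.03 0.158 1" --pt "0 0 -0.28 -0.002 -0.06 0.158 1" --pt "0 0 -0.42 -0.003 -0.09 0.158 1" --pt "0 0 -0.56 -0.004 -0.12 0.158 1" --pt "0 0 -0.7 -0.005 -0.15 0.158 1" --pt "0 0 -0.84 -0.006 -0.18 0.158 1" --pt "0 0 -0.98 -0.007 -0.21 0.158 1" --pt "0 0 -1.12 -0.008 -0.24 0.158 1" --pt "0 0 -1.26 -0.009 -0.27 0.158 1" --pt "0 0 -1.4 -0.01 -0.3 0.158 1" --pt "0 0 -1.54 -0.011 -0.33 0.158 1" --pt "0 0 -1.68 -0.012 -0.36 0.158 1" --pt "0 0 -1.82 -0.013 -0.39 0.158 1" --pt "0 0 -1.96 -0.0146 -0.411 0.158 1" --pt "0 0 -2.1 -0.0146 -0.411 0.158 1" --pt "0 0 -2.24 -0.0146 -0.411 0.158 1" --pt "0 0 -2.385 -0.0146 -0.411 0.158 1"

```text
t: 12.4
tool_pos: [0.5876, -0.2052, 0.2]
tcp_rot: [2.191, -2.251, -0.002]
force: [-0.1, -0.4, -1.1]
gripper_width: 0.0279
```

```bash
python3 - <<'E'
from h import *
pose();snap('wrist','w5.png')
E
```

```text
t 12.4 pos [ 0.5876 -0.2052  0.2   ] jaw 178.46 tz [-0.001  0.    -1.   ] q [ -1.3  16.7  -8.4  -0.  -64.9  -0.2] F [-0.1 -0.4 -1.1] w 0.0279
```

View pics/w5.png

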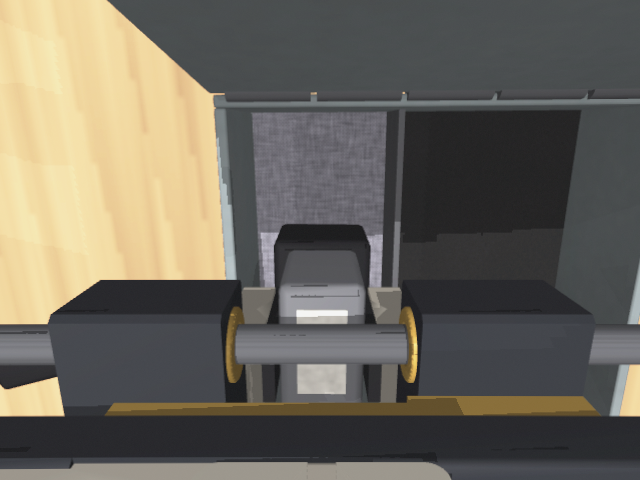

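Emit:
apply_moves --pt "0 0 0 0 0.018 0 1" --pt "0 0 0 0 0.018 -0.04 1" --pt "0 0 0 0 0.018 -0.08 1" --pt "0 0 0 0 0.018 -0.115 1" --pt "0 0 0 0 0.018 -0.13 1" --pt "0 0 0 0 0.018 -0.137 1" --pt "0 0 0 0 0.018 -0.14 1" --pt "0 0 0 0 0.018 -0.141 1" --pt "0 0 0 0 0.018 -0.142 1" --pt "0 0 0 0 0.018 -0.142 1"

```text
t: 13.45
tool_pos: [0.5881, -0.187, 0.059]
tcp_rot: [-2.181, 2.26, -0.0]
force: [0.9, -0.4, -1.6]
gripper_width: 0.0281
```

```bash
python3 - <<'E'
from h import *
pose()
E
```

```text
t 13.45 pos [ 0.5881 -0.187   0.059 ] jaw 177.98 tz [ 0.  0. -1.] q [  0.5  23.9 -18.4  -0.  -47.7  -2.5] F [ 0.9 -0.4 -1.6] w 0.0281
```

Emit:
apply_moves --pt "0 0 0 0 0 -0.0015 1" --pt "0 0 0 0 0 -0.0015 1" --pt "0 0 0 0 0 -0.0015 1" --pt "0 0 0 0 0 -0.0015 0.05" --pt "0 0 0 0 0 -0.0015 0.05" --pt "0 0 0 0 0 -0.0015 0.05" --pt "0 0 0 0 0 -0.0015 0.05" --pt "0 0 0 0 0 0.02 0.05" --pt "0 0 0 0 0 0.06 0.05" --pt "0 0 0 0 0 0.11 0.05" --pt "0 0 0 0 0 0.16 0.05" --pt "0 0 0 0 0 0.18 0.05" --pt "0 0 0 0 0 0.18 0.05"

```text
t: 14.75
tool_pos: [0.59, -0.1874, 0.2436]
tcp_rot: [-2.179, 2.256, -0.009]
force: [0.7, 0.7, -0.2]
gripper_width: 0.0415
```

```bash
python3 - <<'E'
from h import *
pose();snap('wrist','w6.png')
E
```

```text
t 14.75 pos [ 0.59   -0.1874  0.2436] jaw 178.0 tz [ 0.008 -0.001 -1.   ] q [  0.4  14.5  -5.7   0.  -69.4  -2.5] F [ 0.7  0.7 -0.2] w 0.0415
```

View pics/w6.png

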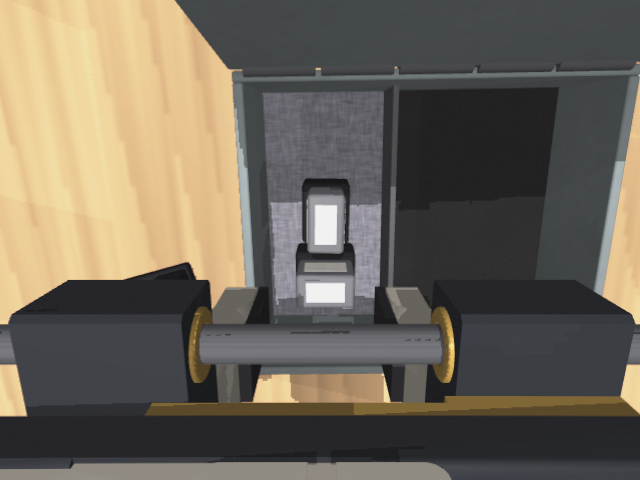

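Emit:
apply_moves --pt "0 0 0.15 0.002 0.03 0 -1" --pt "0 0 0.3 0.005 0.06 0 -1" --pt "0 0 0.45 0.008 0.09 0 -1" --pt "0 0 0.6 0.012 0.12 0 -1" --pt "0 0 0.75 0.016 0.15 0 -1" --pt "0 0 0.9 0.02 0.18 0 -1" --pt "0 0 1.05 0.025 0.21 0 -1" --pt "0 0 1.2 0.03 0.24 0 -1" --pt "0 0 1.35 0.0355 0.27 0 -1" --pt "0 0 1.5 0.0355 0.28 0 -1" --pt "0 0 1.65 0.0355 0.28 0 -1" --pt "0 0 1.78 0.0355 0.28 0 -1" --pt "0 0 1.78 0.0355 0.28 0 -1" --pt "0 0 1.78 0.0355 0.28 0 -1"

```text
t: 16.2
tool_pos: [0.6239, 0.0928, 0.2397]
tcp_rot: [-3.127, -0.266, 0.004]
force: [0.5, -0.0, 0.8]
gripper_width: 0.0877
```

```bash
python3 - <<'E'
from h import *
pose();snap('wrist','w7.png')
E
```

```text
t 16.2 pos [0.6239 0.0928 0.2397] jaw -80.27 tz [-0.003  0.003 -1.   ] q [ 26.   16.1  -3.9  -0.3 -70.1  73.8] F [ 0.5 -0.   0.8] w 0.0877
```

View pics/w7.png

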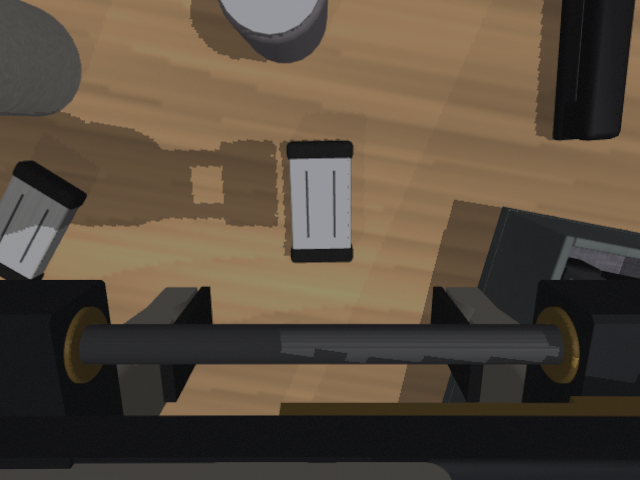

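```bash
python3 - <<'E'
from h import *
s=snap('wrist')
quad(s,[(287.5,142),(352.5,141),(353,262),(291.5,262)],.022)
E
```

```text
edge 107.7 ang 10.5
  edge 55.5 ang 100.6
  edge 108.5 ang 11.1
  edge 56.7 ang 99.8
c [0.6263 0.094  0.022 ]
```

Emit:
apply_moves --pt "-0.003 -0.003 0.013 0.0024 0.0012 -0.04 -1" --pt "-0.003 -0.003 0.013 0.0024 0.0012 -0.09 -1" --pt "-0.003 -0.003 0.013 0.0024 0.0012 -0.14 -1" --pt "-0.003 -0.003 0.013 0.0024 0.0012 -0.18 -1" --pt "-0.003 -0.003 0.013 0.0024 0.0012 -0.21 -1" --pt "-0.003 -0.003 0.013 0.0024 0.0012 -0.225 -1" --pt "-0.003 -0.003 0.013 0.0024 0.0012 -0.2317 -1" --pt "-0.003 -0.003 0.013 0.0024 0.0012 -0.2317 -1" --pt "-0.003 -0.003 0.013 0.0024 0.0012 -0.2317 1" --pt "-0.003 -0.003 0.013 0.0024 0.0012 -0.2317 1" --pt "-0.003 -0.003 0.013 0.0024 0.0012 -0.2317 1" --pt "-0.003 -0.003 0.013 0.0024 0.0012 -0.2317 1" --pt "-0.003 -0.003 0.013 0.0024 0.0012 -0.2317 1" --pt "-0.003 -0.003 0.013 0.0024 0.0012 -0.2317 1" --pt "-0.003 -0.003 0.013 0.0024 0.0012 -0.2317 1" --pt "-0.003 -0.003 0.013 0.0024 0.0012 -0.2317 1" --squeeze 35

```text
t: 17.9
tool_pos: [0.6268, 0.0941, 0.0092]
tcp_rot: [-3.128, -0.288, -0.003]
force: [-1.0, 1.0, 6.4]
gripper_width: 0.0577
```

```bash
python3 - <<'E'
from h import *
pose()
E
```

```text
t 17.9 pos [0.6268 0.0941 0.0092] jaw -79.47 tz [ 0.002  0.001 -1.   ] q [ 26.1  28.6 -18.5  -0.  -42.8  74.4] F [-1.   1.   6.4] w 0.0577
```

Emit:
apply_moves --pt "0 0 0 0 0 0.03 1" --pt "0 0 0 0 0 0.07 1" --pt "0 0 0 0 0 0.12 1" --pt "0 0 0 0 0 0.16 1" --pt "0 0 0 0 0 0.19 1" --pt "0 0 -0.05 -0.02 -0.035 0.19 1" --pt "0 0 -0.1 -0.045 -0.072 0.19 1" --pt "0 0 -0.15 -0.07 -0.11 0.19 1" --pt "0 0 -0.204 -0.095 -0.15 0.19 1" --pt "0 0 -0.204 -0.12 -0.19 0.19 1" --pt "0 0 -0.204 -0.145 -0.23 0.19 1" --pt "0 0 -0.204 -0.1646 -0.265 0.19 1" --pt "0 0 -0.204 -0.1646 -0.265 0.19 1" --pt "0 0 -0.204 -0.1646 -0.265 0.19 1"

```text
t: 19.3
tool_pos: [0.4615, -0.1716, 0.1991]
tcp_rot: [-3.14, 0.035, -0.003]
force: [0.7, 0.6, -2.9]
gripper_width: 0.0574
```

```bash
python3 - <<'E'
from h import *
pose();snap('wrist','w8.png');snap('scene','s8.png')
E
```

```text
t 19.3 pos [ 0.4615 -0.1716  0.1991] jaw -91.29 tz [ 0.002  0.001 -1.   ] q [  2.5   4.4 -24.2  -0.1 -61.4  86.2] F [ 0.7  0.6 -2.9] w 0.0574
```

View pics/w8.png

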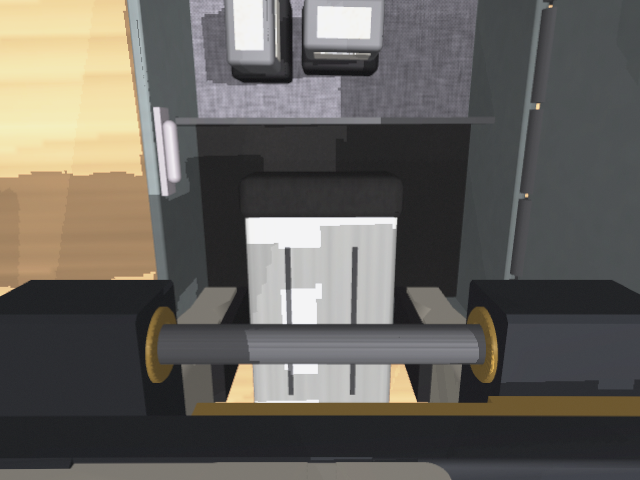

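View pics/s8.png

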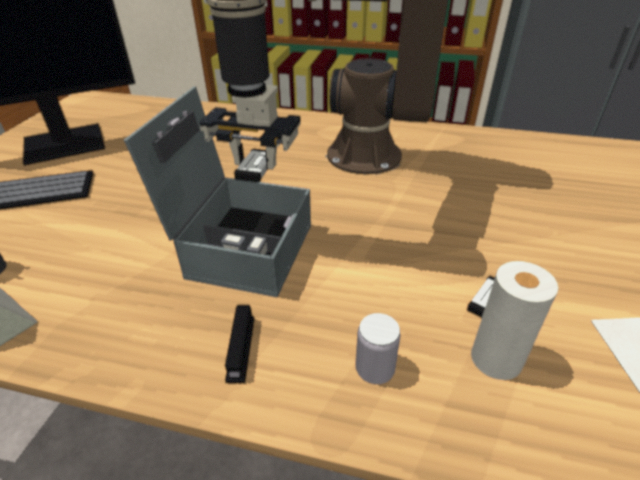

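Emit:
apply_moves --pt "0 0 0 0.001 0 -0.04 1" --pt "0 0 0 0.001 0 -0.08 1" --pt "0 0 0 0.001 0 -0.12 1" --pt "0 0 0 0.001 0 -0.14 1" --pt "0 0 0 0.001 0 -0.149 1" --pt "0 0 0 0.001 0 -0.152 1" --pt "0 0 0 0.001 0 -0.152 1" --pt "0 0 0 0.001 0 -0.152 1"

```text
t: 20.2
tool_pos: [0.4646, -0.1704, 0.0482]
tcp_rot: [-3.141, 0.031, -0.006]
force: [0.2, -1.2, -0.9]
gripper_width: 0.0574
```

```bash
python3 - <<'E'
from h import *
pose()
E
```

```text
t 20.2 pos [ 0.4646 -0.1704  0.0482] jaw -91.13 tz [ 0.004  0.001 -1.   ] q [  2.6  14.9 -34.8  -0.  -40.1  86.3] F [ 0.2 -1.2 -0.9] w 0.0574
```

Emit:
apply_moves --pt "0 0 0 0 0 0 -0.6" --pt "0 0 0 0 0 0 -0.6" --pt "0 0 0 0 0 0 -0.6" --pt "0 0 0 0 0 0 -0.6" --pt "0 0 0 0 0 0 -0.6" --pt "0 0 0 0 0 0.03 -0.6" --pt "0 0 0 0 0 0.08 -0.6" --pt "0 0 0 0 0 0.13 -0.6" --pt "0 0 0 0 0 0.18 -0.6" --pt "0 0 0 0 0 0.2 -0.6" --pt "0 0 0 0 0 0.2 -0.6"

```text
t: 21.3
tool_pos: [0.4663, -0.1706, 0.2521]
tcp_rot: [-3.141, 0.03, -0.017]
force: [-0.1, 0.1, -1.0]
gripper_width: 0.0698
```

```bash
python3 - <<'E'
from h import *
pose();snap('wrist','w9.png');s=snap('top')
a=s['frame'];cv2.imwrite('pics/t9c.png',cv2.resize(a[160:350,150:400],None,fx=3,fy=3,interpolation=cv2.INTER_CUBIC))
E
```

```text
t 21.3 pos [ 0.4663 -0.1706  0.2521] jaw -91.11 tz [ 0.011  0.    -1.   ] q [  2.6   2.1 -19.4   0.  -67.9  86.2] F [-0.1  0.1 -1. ] w 0.0698
```

View pics/w9.png

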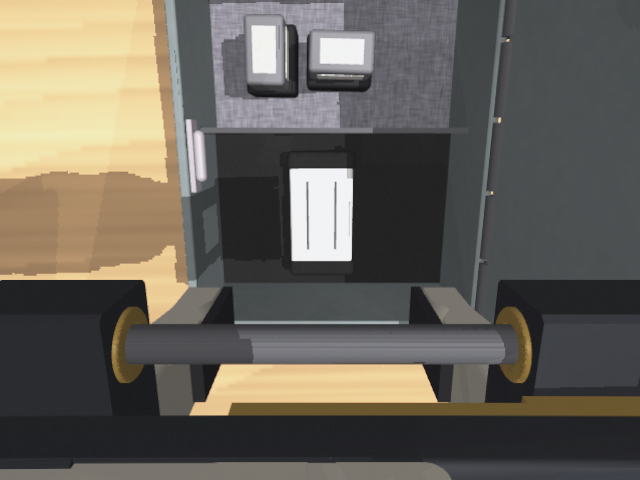

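View pics/t9c.png

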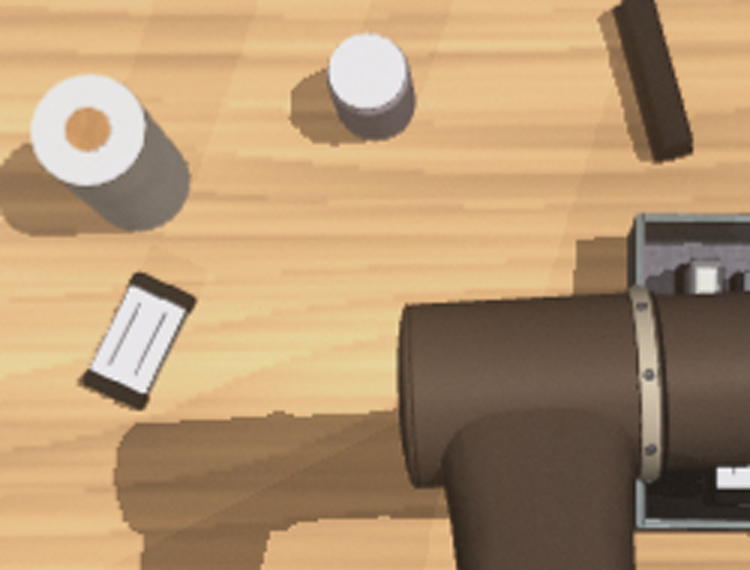

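Emit:
apply_moves --pt "0 0.011 -0.06 0.008 0.045 0 -1" --pt "0 0.011 -0.12 0.016 0.09 0 -1" --pt "0 0.011 -0.18 0.024 0.135 0 -1" --pt "0 0.011 -0.24 0.032 0.18 0 -1" --pt "0 0.011 -0.3 0.04 0.225 0 -1" --pt "0 0.011 -0.36 0.048 0.27 0 -1" --pt "0 0.011 -0.434 0.056 0.315 0 -1" --pt "0 0.011 -0.434 0.064 0.36 0 -1" --pt "0 0.011 -0.434 0.072 0.405 0 -1" --pt "0 0.011 -0.434 0.08 0.45 0 -1" --pt "0 0.011 -0.434 0.086 0.495 0 -1" --pt "0 0.011 -0.434 0.0914 0.524 0 -1" --pt "0 0.011 -0.434 0.0914 0.524 0 -1" --pt "0 0.011 -0.434 0.0914 0.524 0 -1" --pt "0 0.011 -0.434 0.0914 0.524 0 -1"

```text
t: 22.9
tool_pos: [0.5553, 0.3529, 0.2469]
tcp_rot: [3.059, -0.707, -0.012]
force: [-0.6, -1.2, -0.6]
gripper_width: 0.0876
```

```bash
python3 - <<'E'
from h import *
pose();snap('wrist','w10.png')
E
```

```text
t 22.9 pos [0.5553 0.3529 0.2469] jaw -116.02 tz [-0.008 -0.    -1.   ] q [ 49.2  18.5   0.6  -0.3 -72.3  14.9] F [-0.6 -1.2 -0.6] w 0.0876
```

View pics/w10.png

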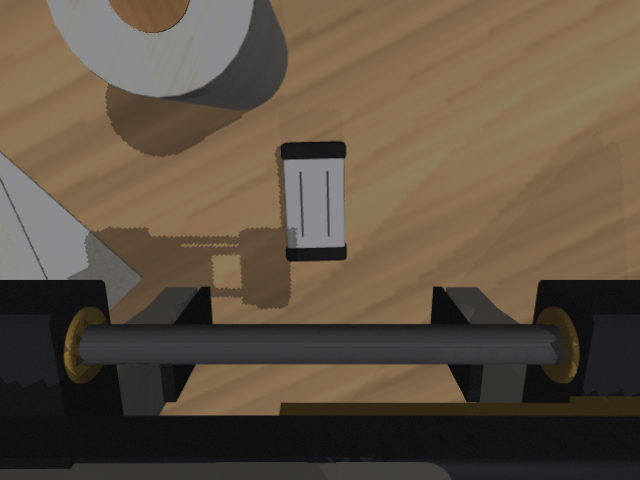

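```bash
python3 - <<'E'
from h import *
pose();s=snap('wrist')
quad(s,[(281.5,142),(346,142),(346.5,260.5),(286.5,260.5)],.022)
E
```

```text
t 22.95 pos [0.5555 0.3527 0.2475] jaw -116.04 tz [-0.007  0.001 -1.   ] q [ 49.2  18.5   0.6  -0.3 -72.3  14.9] F [-0.5 -0.5 -0.4] w 0.0875
  edge 108.4 ang 155.0
  edge 56.1 ang 64.0
  edge 108.5 ang 155.1
  edge 56.4 ang 63.9
c [0.5581 0.3564 0.022 ]
```

Emit:
apply_moves --pt "0 -0.007 0.009 0.0026 0.0037 -0.04 -1" --pt "0 -0.007 0.009 0.0026 0.0037 -0.09 -1" --pt "0 -0.007 0.009 0.0026 0.0037 -0.14 -1" --pt "0 -0.007 0.009 0.0026 0.0037 -0.185 -1" --pt "0 -0.007 0.009 0.0026 0.0037 -0.218 -1" --pt "0 -0.007 0.009 0.0026 0.0037 -0.232 -1" --pt "0 -0.007 0.009 0.0026 0.0037 -0.2395 -1" --pt "0 -0.007 0.009 0.0026 0.0037 -0.2395 -1" --pt "0 -0.007 0.009 0.0026 0.0037 -0.2395 1" --pt "0 -0.007 0.009 0.0026 0.0037 -0.2395 1" --pt "0 -0.007 0.009 0.0026 0.0037 -0.2395 1" --pt "0 -0.007 0.009 0.0026 0.0037 -0.2395 1" --pt "0 -0.007 0.009 0.0026 0.0037 -0.2395 1" --pt "0 -0.007 0.009 0.0026 0.0037 -0.2395 1" --pt "0 -0.007 0.009 0.0026 0.0037 -0.2395 1" --pt "0 -0.007 0.009 0.0026 0.0037 -0.2395 1"

```text
t: 24.6
tool_pos: [0.5585, 0.3567, 0.0092]
tcp_rot: [-3.062, 0.694, -0.001]
force: [-1.7, -1.0, 6.0]
gripper_width: 0.0577
```

```bash
python3 - <<'E'
from h import *
pose()
E
```

```text
t 24.6 pos [0.5585 0.3567 0.0092] jaw -115.53 tz [ 0.001  0.002 -1.   ] q [ 49.4  30.7 -14.5  -0.  -44.7  15.1] F [-1.7 -1.   6. ] w 0.0577
```

Emit:
apply_moves --pt "0 0 0 0 0 0.03 1" --pt "0 0 0 0 0 0.07 1" --pt "0 0 0 0 0 0.12 1" --pt "0 0 0 0 0 0.16 1" --pt "0 0 0 0 0 0.19 1" --pt "0 0 0.05 -0.007 -0.04 0.19 1" --pt "0 0 0.1 -0.014 -0.08 0.19 1" --pt "0 0 0.15 -0.022 -0.125 0.19 1" --pt "0 0 0.2 -0.03 -0.17 0.19 1" --pt "0 0 0.25 -0.038 -0.215 0.19 1" --pt "0 0 0.3 -0.046 -0.26 0.19 1" --pt "0 0 0.35 -0.054 -0.305 0.19 1" --pt "0 0 0.4 -0.062 -0.35 0.19 1" --pt "0 0 0.426 -0.07 -0.395 0.19 1" --pt "0 0 0.426 -0.078 -0.44 0.19 1" --pt "0 0 0.426 -0.086 -0.485 0.19 1" --pt "0 0 0.426 -0.094 -0.527 0.19 1" --pt "0 0 0.426 -0.094 -0.527 0.19 1" --pt "0 0 0.426 -0.094 -0.527 0.19 1"

```text
t: 26.5
tool_pos: [0.4638, -0.1712, 0.1988]
tcp_rot: [-3.139, 0.035, 0.001]
force: [-0.2, 0.5, -2.7]
gripper_width: 0.0578
```

```bash
python3 - <<'E'
from h import *
pose();snap('wrist','w11.png')
E
```

```text
t 26.5 pos [ 0.4638 -0.1712  0.1988] jaw -91.28 tz [-0.     0.002 -1.   ] q [  2.5   4.7 -23.8  -0.2 -61.5  86.3] F [-0.2  0.5 -2.7] w 0.0578
```

View pics/w11.png

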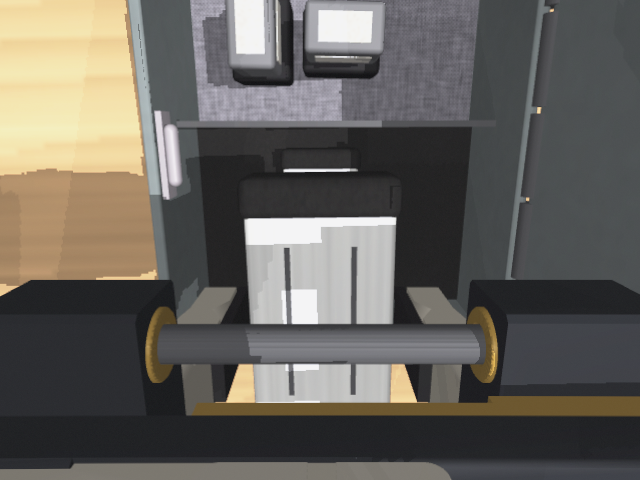

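Emit:
apply_moves --pt "0 0 0 0.001 0 -0.04 1" --pt "0 0 0 0.001 0 -0.08 1" --pt "0 0 0 0.001 0 -0.115 1" --pt "0 0 0 0.001 0 -0.132 1" --pt "0 0 0 0.001 0 -0.138 1" --pt "0 0 0 0.001 0 -0.14 1" --pt "0 0 0 0.001 0 -0.142 1" --pt "0 0 0 0.001 0 -0.143 1" --pt "0 0 0 0.001 0 -0.143 1"

```text
t: 27.45
tool_pos: [0.4657, -0.1703, 0.0567]
tcp_rot: [-3.139, 0.032, -0.002]
force: [0.9, -1.2, -1.4]
gripper_width: 0.0575
```

```bash
python3 - <<'E'
from h import *
pose()
E
```

```text
t 27.45 pos [ 0.4657 -0.1703  0.0567] jaw -91.18 tz [ 0.001  0.002 -1.   ] q [  2.6  14.4 -34.   -0.2 -41.6  86.4] F [ 0.9 -1.2 -1.4] w 0.0575
```

Emit:
apply_moves --pt "0 0 0 0 0 -0.001 1" --pt "0 0 0 0 0 -0.002 1" --pt "0 0 0 0 0 -0.002 -0.6" --pt "0 0 0 0 0 -0.002 -0.6" --pt "0 0 0 0 0 -0.002 -0.6" --pt "0 0 0 0 0 -0.002 -0.6" --pt "0 0 0 0 0 -0.002 -0.6" --pt "0 0 0 0 0 0.03 -0.6" --pt "0 0 0 0 0 0.08 -0.6" --pt "0 0 0 0 0 0.13 -0.6" --pt "0 0 0 0 0 0.18 -0.6" --pt "0 0 0 0 0 0.2 -0.6" --pt "0 0 0 0 0 0.2 -0.6"

```text
t: 28.75
tool_pos: [0.4675, -0.1705, 0.2606]
tcp_rot: [-3.139, 0.032, -0.013]
force: [0.0, 0.3, -0.5]
gripper_width: 0.0701
```

```bash
python3 - <<'E'
from h import *
pose();snap('wrist','w12.png');snap('scene','s12.png')
E
```

```text
t 28.75 pos [ 0.4675 -0.1705  0.2606] jaw -91.17 tz [ 0.008  0.002 -1.   ] q [  2.6   2.1 -18.3  -0.1 -69.2  86.3] F [ 0.   0.3 -0.5] w 0.0701
```

View pics/w12.png

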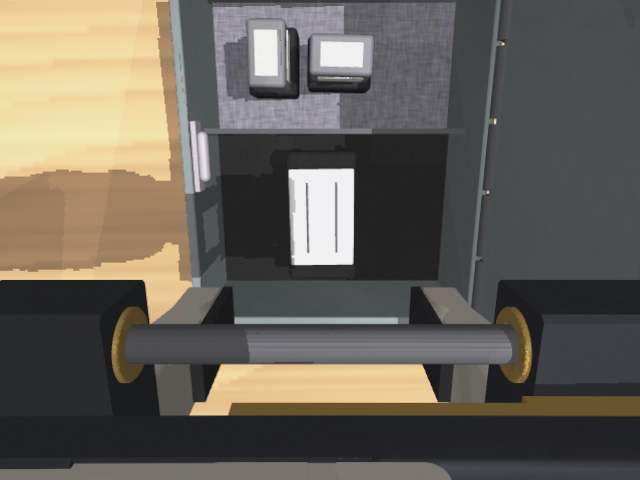

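View pics/s12.png

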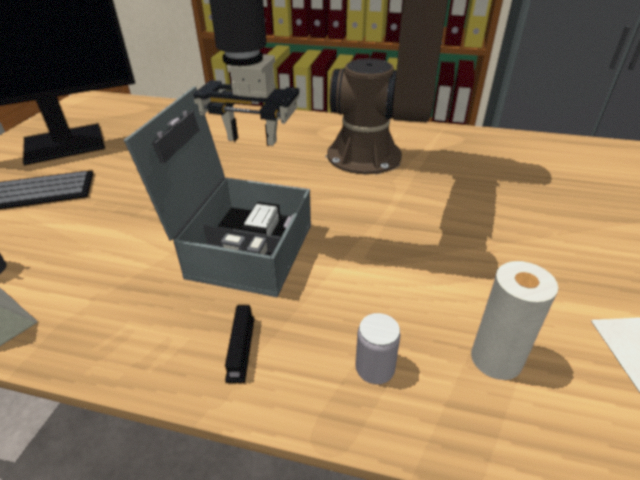

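Emit:
apply_moves --pt "0 0.008 0 0 0 0.045 1" --pt "0 0.008 0 0 0 0.09 1" --pt "0 0.008 0 0 0 0.135 1" --pt "0 0.008 0 0 0 0.17 1" --pt "0 0 -0.15 0.01 0 0.17 1" --pt "0 0 -0.3 0.02 0 0.17 1" --pt "0 0 -0.45 0.03 -0.01 0.17 1" --pt "0 0 -0.6 0.04 -0.04 0.17 1" --pt "0 0 -0.75 0.05 -0.08 0.17 1" --pt "0 0 -0.9 0.0525 -0.12 0.17 1" --pt "0 0 -1.05 0.0525 -0.16 0.17 1" --pt "0 0 -1.2 0.0525 -0.2 0.17 1" --pt "0 0 -1.35 0.0525 -0.24 0.17 1" --pt "0 0 -1.5 0.0525 -0.26 0.17 1" --pt "0 0 -1.57 0.0525 -0.26 0.17 1" --pt "0 0 -1.57 0.0525 -0.26 0.17 1" --pt "0 0 -1.57 0.0525 -0.26 0.17 1"

```text
t: 30.55
tool_pos: [0.5181, -0.43, 0.425]
tcp_rot: [2.202, -2.241, 0.002]
force: [0.3, -0.0, 0.0]
gripper_width: 0.0004
```

```bash
python3 - <<'E'
from h import *
pose();snap('wrist','w13.png');snap('scene','s13.png')
E
```

```text
t 30.55 pos [ 0.5181 -0.43    0.425 ] jaw 178.99 tz [ 0.001 -0.001 -1.   ] q [-23.1  17.6  21.5   0.  -93.8  22.1] F [ 0.3 -0.   0. ] w 0.0004
```

View pics/w13.png

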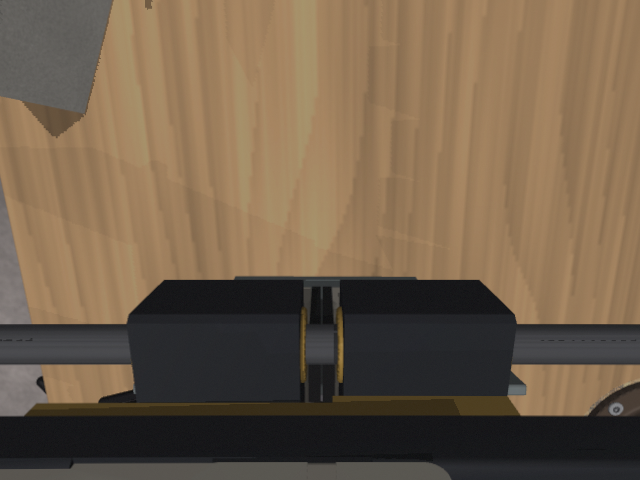

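View pics/s13.png

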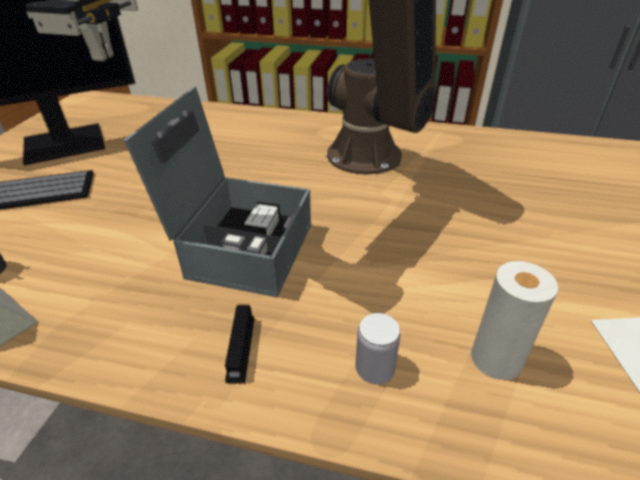

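```bash
python3 - <<'E'
from h import *
s=snap('wrist')
for p in [(236,278),(416,278)]: print([onz(s,*p,z).round(3) for z in (0,.11,.2,.33)])
print(proj(s,[[.385,-.334,.33],[.648,-.338,.33],[.39,-.3,.1],[.645,-.3,.1]]))
E
```

```text
[array([ 0.644, -0.291,  0.   ]), array([ 0.62, -0.33,  0.11]), array([ 0.6  , -0.362,  0.2  ]), array([ 0.572, -0.409,  0.33 ])]
[array([ 0.384, -0.286,  0.   ]), array([ 0.409, -0.327,  0.11 ]), array([ 0.429, -0.36 ,  0.2  ]), array([ 0.459, -0.407,  0.33 ])]
[[521.95804622 379.56843566]
 [129.53303584 379.85580759]
 [428.92013963 295.75070769]
 [218.6373634  298.98389891]]
```

Emit:
apply_moves --pt "0 0 0 0 0 -0.04 1" --pt "0 0 0 0 0 -0.08 1" --pt "0 0 0 0 0 -0.12 1" --pt "0 0 0 0 0 -0.12 1" --pt "0 0 0 0 0.02 -0.12 1" --pt "0 0 0 0 0.04 -0.12 1" --pt "0 0 0 0 0.055 -0.12 1" --pt "0 0 0 0 0.065 -0.12 1" --pt "0 0 0 0 0.075 -0.12 1" --pt "0 0 0 0 0.085 -0.12 1" --pt "0 0 0 0 0.095 -0.12 1" --pt "0 0 0 0 0.105 -0.12 1"

```text
t: 31.9
tool_pos: [0.5187, -0.3259, 0.3083]
tcp_rot: [2.201, -2.241, 0.012]
force: [0.7, -6.2, 4.7]
gripper_width: 0.0006
```

```bash
python3 - <<'E'
from h import *
pose();snap('scene','s14.png')
E
```

```text
t 31.9 pos [ 0.5187 -0.3259  0.3083] jaw 178.96 tz [ 0.005 -0.006 -1.   ] q [-13.7  12.1  -0.5   0.2 -77.   12.6] F [ 0.7 -6.2  4.7] w 0.0006
```

View pics/s14.png

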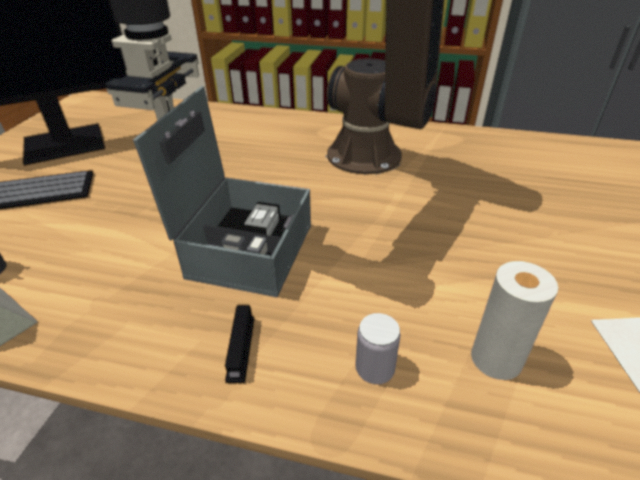

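Emit:
apply_moves --pt "0 0 0 0 0.012 -0.002 1" --pt "0 0 0 0 0.024 -0.003 1" --pt "0 0 0 0 0.04 -0.004 1" --pt "0 0 0 0 0.0555 -0.0056 1" --pt "0 0 0 0 0.069 -0.008 1" --pt "0 0 0 0 0.084 -0.0124 1" --pt "0 0 0 0 0.097 -0.017 1" --pt "0 0 0 0 0.111 -0.0234 1" --pt "0 0 0 0 0.123 -0.03 1"

```text
t: 32.85
tool_pos: [0.5189, -0.2006, 0.278]
tcp_rot: [-2.201, 2.24, -0.011]
force: [2.6, -2.2, 2.6]
gripper_width: 0.0003
```

```bash
python3 - <<'E'
from h import *
pose();snap('scene','s15.png')
E
```

```text
t 32.85 pos [ 0.5189 -0.2006  0.278 ] jaw 178.98 tz [ 0.006 -0.004 -1.   ] q [ -0.8   7.4 -10.2   0.3 -72.1  -0.3] F [ 2.6 -2.2  2.6] w 0.0003
```

View pics/s15.png

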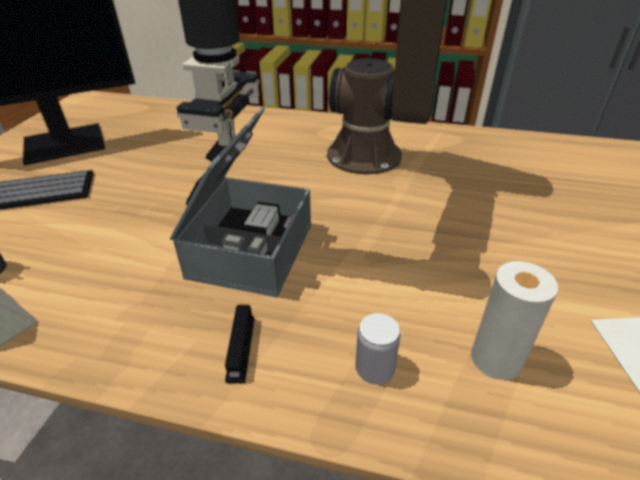

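Emit:
apply_moves --pt "0 0 0 0 0.011 -0.008 1" --pt "0 0 0 0 0.022 -0.016 1" --pt "0 0 0 0 0.0335 -0.0265 1" --pt "0 0 0 0 0.043 -0.0363 1" --pt "0 0 0 0 0.053 -0.048 1" --pt "0 0 0 0 0.061 -0.0593 1" --pt "0 0 0 0 0.069 -0.0726 1" --pt "0 0 0 0 0.0756 -0.0847 1" --pt "0 0 0 0 0.079 -0.094 1" --pt "0 0 0 0 0.083 -0.1027 1" --pt "0 0 0 0 0.0858 -0.112 1" --pt "0 0 0 0 0.0886 -0.1214 1" --pt "0 0 0 0 0.09 -0.128 1" --pt "0 0 0 0 0.0914 -0.1348 1" --pt "0 0 0 0 0.0914 -0.1348 1"

```text
t: 34.4
tool_pos: [0.5174, -0.1075, 0.1406]
tcp_rot: [2.201, -2.241, 0.005]
force: [0.3, 1.1, -0.4]
gripper_width: 0.0002
```

```bash
python3 - <<'E'
from h import *
pose();snap('scene','s16.png')
E
```

```text
t 34.4 pos [ 0.5174 -0.1075  0.1406] jaw 178.98 tz [ 0.002 -0.003 -1.   ] q [  9.7  11.  -24.8   0.2 -54.1 -10.8] F [ 0.3  1.1 -0.4] w 0.0002
```

View pics/s16.png

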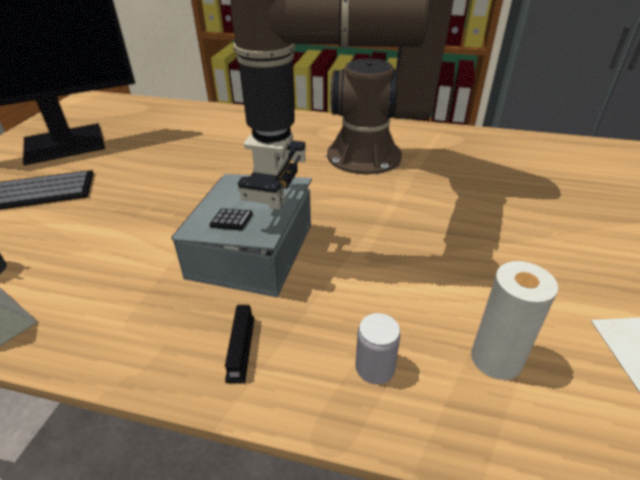

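Emit:
apply_moves --pt "0 0 0 0 0.001 -0.004 1" --pt "0 0 0 0 0.001 -0.008 1" --pt "0 0 0 0 0.001 -0.012 1" --pt "0 0 0 0 0.001 -0.015 1" --pt "0 0 0 0 0.001 -0.018 1" --pt "0 0 0 0 0.001 -0.021 1" --pt "0 0 0 0 0.001 -0.023 1" --pt "0 0 0 0 0.001 -0.024 1" --pt "0 0 0 0 0.001 -0.024 1" --pt "0 0 0 0 0.001 -0.024 1"

```text
t: 35.45
tool_pos: [0.5179, -0.1066, 0.1186]
tcp_rot: [-2.202, 2.24, -0.007]
force: [-6.1, 4.1, 16.0]
gripper_width: 0.0006
```

```bash
python3 - <<'E'
from h import *
pose();snap('scene','s17.png')
E
```

```text
t 35.45 pos [ 0.5179 -0.1066  0.1186] jaw 179.02 tz [ 0.003 -0.003 -1.   ] q [  9.8  12.4 -26.4   0.3 -51.1 -10.9] F [-6.1  4.1 16. ] w 0.0006
```

View pics/s17.png

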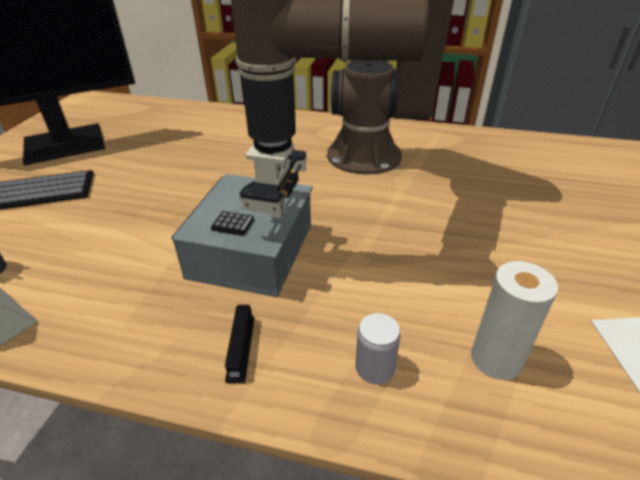

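Emit:
apply_moves --pt "0 0 0 0 0 -0.002 1" --pt "0 0 0 0 0 -0.0025 1" --pt "0 0 0 0 0 -0.0025 1"

```text
t: 35.8
tool_pos: [0.5179, -0.1066, 0.1185]
tcp_rot: [-2.203, 2.239, -0.009]
force: [-11.1, 5.5, 25.4]
gripper_width: 0.0003
```

```bash
python3 - <<'E'
from h import *
pose()
E
```

```text
t 35.8 pos [ 0.5179 -0.1066  0.1185] jaw 179.07 tz [ 0.004 -0.004 -1.   ] q [  9.8  12.4 -26.5   0.3 -51.  -11. ] F [-11.1   5.5  25.4] w 0.0003
```

Emit:
apply_moves --pt "0 0 0 0 0 0.03 1" --pt "0 0 0 0 0 0.08 1" --pt "0 0 0 0 0 0.13 1" --pt "0 0 0 0 0 0.17 0.2" --pt "0 0 0.15 -0.01 -0.01 0.18 0.2" --pt "0 0 0.3 -0.02 -0.02 0.18 0.2" --pt "0 0 0.45 -0.03 -0.03 0.18 0.2" --pt "0 0 0.6 -0.04 -0.04 0.18 0.2" --pt "0 0 0.75 -0.05 -0.05 0.18 0.2" --pt "0 0 0.9 -0.056 -0.06 0.18 0.2" --pt "0 0 1.05 -0.056 -0.069 0.18 0.2" --pt "0 0 1.2 -0.056 -0.069 0.18 0.2" --pt "0 0 1.35 -0.056 -0.069 0.18 0.2" --pt "0 0 1.5 -0.056 -0.069 0.18 0.2" --pt "0 0 1.57 -0.056 -0.069 0.18 0.2" --pt "0 0 1.57 -0.056 -0.069 0.18 0.2"

```text
t: 37.4
tool_pos: [0.4617, -0.1757, 0.2981]
tcp_rot: [-3.137, 0.026, -0.005]
force: [-0.7, -0.0, 0.0]
gripper_width: 0.0352
```

```bash
python3 - <<'E'
from h import *
pose();snap('wrist','w18.png')
E
```

```text
t 37.4 pos [ 0.4617 -0.1757  0.2981] jaw -90.94 tz [ 0.003  0.004 -1.   ] q [  1.8   0.8 -14.7  -0.3 -74.4  87.3] F [-0.7 -0.   0. ] w 0.0352
```

View pics/w18.png

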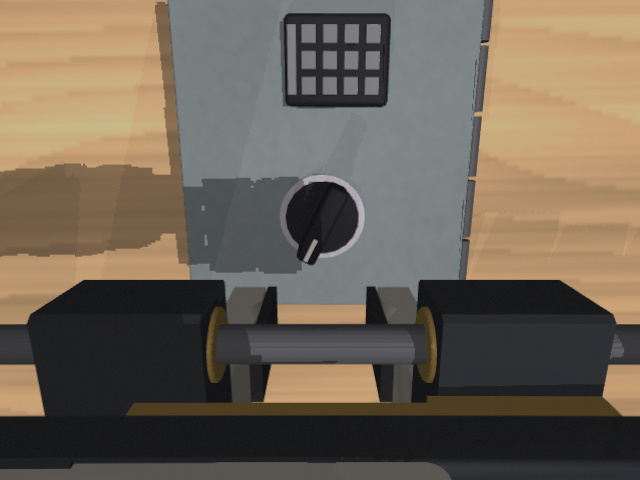

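```bash
python3 - <<'E'
import cv2,numpy as np
a=cv2.imread('pics/w18.png')[160:280,260:390]
a=np.clip(a.astype(float)*2.2,0,255).astype(np.uint8)
cv2.imwrite('pics/w18c.png',cv2.resize(a,None,fx=5,fy=5,interpolation=cv2.INTER_CUBIC))
E
```

```text
(no output)
```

View pics/w18c.png

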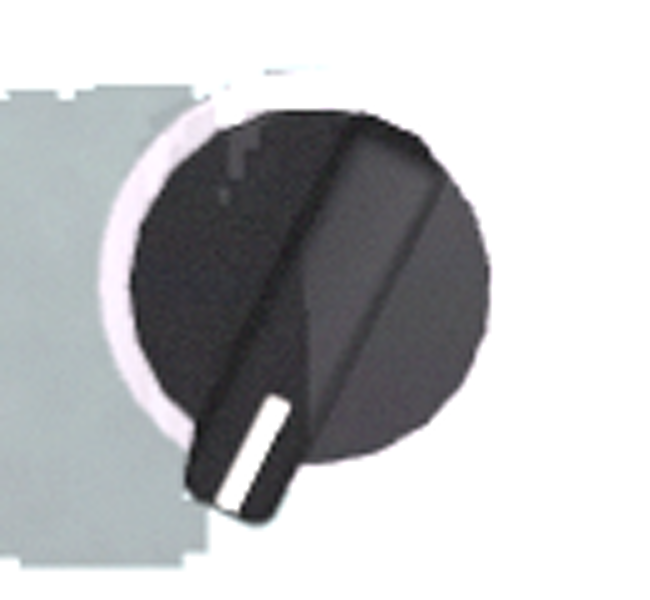

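```bash
python3 - <<'E'
from h import *
s=snap('wrist')
quad(s,[(358,118),(442,172),(272,525),(185,485)],.158,5,260,160)
f=lambda x,y,z:onz(s,260+x/5,160+y/5,z)
a,b=f(278,397,.158),f(228,508,.158);print(np.degrees(np.arctan2(*(a-b)[[1,0]])))
print('disc',f(310,287,.126), 'ring')
E
```

```text
edge 58.8 ang 154.0
  edge 14.0 ang 56.4
  edge 57.2 ang 154.1
  edge 14.0 ang 63.2
c [ 0.4636 -0.1758  0.158 ]
-24.76496137116747
disc [ 0.46276673 -0.1756989   0.126     ] ring
```

Emit:
apply_moves --pt "-0.002 0.002 -0.14 0.001 0 0 0" --pt "-0.004 0.003 -0.28 0.0013 0 -0.03 0" --pt "-0.004 0.003 -0.428 0.0013 0 -0.07 0" --pt "-0.004 0.003 -0.428 0.0013 0 -0.11 0" --pt "-0.004 0.003 -0.428 0.0013 0 -0.14 0" --pt "-0.004 0.003 -0.428 0.0013 0 -0.158 0" --pt "-0.004 0.003 -0.428 0.0013 0 -0.166 0" --pt "-0.004 0.003 -0.428 0.0013 0 -0.166 0" --pt "-0.004 0.003 -0.428 0.0013 0 -0.166 0"

```text
t: 38.4
tool_pos: [0.4638, -0.1757, 0.1332]
tcp_rot: [3.063, -0.698, 0.004]
force: [0.2, -0.9, 0.8]
gripper_width: 0.0438
```

```bash
python3 - <<'E'
from h import *
pose()
E
```

```text
t 38.4 pos [ 0.4638 -0.1757  0.1332] jaw -115.66 tz [ 0.002 -0.001 -1.   ] q [  2.    8.5 -29.1   0.1 -52.3  62.3] F [ 0.2 -0.9  0.8] w 0.0438
```

Emit:
apply_moves --pt "0 0 0 -0.0005 0 -0.001 1" --pt "0 0 0 -0.0005 0 -0.001 1" --pt "0 0 0 -0.0005 0 -0.001 1" --pt "0 0 0 -0.0005 0 -0.001 1" --pt "0 0 0 -0.0005 0 -0.001 1" --pt "0 0 0 -0.0005 0 -0.001 1" --squeeze 40

```text
t: 39.0
tool_pos: [0.4634, -0.1758, 0.1324]
tcp_rot: [3.063, -0.697, 0.004]
force: [-0.8, 0.3, 2.5]
gripper_width: 0.0149
```

```bash
python3 - <<'E'
from h import *
r,_=pose();print(r['ft_torque'])
E
```

```text
t 39.0 pos [ 0.4634 -0.1758  0.1324] jaw -115.66 tz [ 0.002 -0.001 -1.   ] q [  2.    8.5 -29.2   0.1 -52.2  62.2] F [-0.8  0.3  2.5] w 0.0149
[ 0.17441377  0.3475029  -0.04843941]
```

Emit:
apply_moves --pt "0 0 -0.05 0 0 0 1" --pt "0 0 -0.13 0 0 0 1" --pt "0 0 -0.22 0 0 0 1" --pt "0 0 -0.31 0 0 0 1" --pt "0 0 -0.4 0 0 0 1" --pt "0 0 -0.49 0 0 0 1" --pt "0 0 -0.58 0 0 0 1" --pt "0 0 -0.67 0 0 0 1" --pt "0 0 -0.76 0 0 0 1" --pt "0 0 -0.85 0 0 0 1" --pt "0 0 -0.94 0 0 0 1" --pt "0 0 -1.03 0 0 0 1" --pt "0 0 -1.12 0 0 0 1" --pt "0 0 -1.21 0 0 0 1" --pt "0 0 -1.3 0 0 0 1" --pt "0 0 -1.39 0 0 0 1" --pt "0 0 -1.45 0 0 0 1" --pt "0 0 -1.45 0 0 0 1"

```text
t: 40.8
tool_pos: [0.4625, -0.1761, 0.1324]
tcp_rot: [1.827, -2.551, 0.001]
force: [-3.9, -2.0, 4.3]
gripper_width: 0.015
```

```bash
python3 - <<'E'
from h import *
r,_=pose();print(r['ft_torque'],r['effort'][5])
E
```

```text
t 40.8 pos [ 0.4625 -0.1761  0.1324] jaw 161.21 tz [-0.003 -0.003 -1.   ] q [  2.1   8.6 -29.2   0.2 -52.4 -21. ] F [-3.9 -2.   4.3] w 0.015
[-0.56349323  1.5205139  -0.12590766] -0.7797953300178051
```

Emit:
apply_moves --pt "0 0 -0.04 0 0 0 1" --pt "0 0 -0.08 0 0 0 1" --pt "0 0 -0.11 0 0 0 1" --pt "0 0 -0.14 0 0 0 1" --pt "0 0 -0.14 0 0 0 1"

```text
t: 41.3
tool_pos: [0.4623, -0.1761, 0.1325]
tcp_rot: [1.644, -2.672, 0.001]
force: [-2.5, -1.1, 3.3]
gripper_width: 0.0146
```

```bash
python3 - <<'E'
from h import *
r,_=pose();print(r['ft_torque'],r['effort'][5])
E
```

```text
t 41.3 pos [ 0.4623 -0.1761  0.1325] jaw 153.22 tz [-0.003 -0.003 -1.   ] q [  2.1   8.6 -29.1   0.2 -52.5 -29. ] F [-2.5 -1.1  3.3] w 0.0146
[0.0517575  0.79834013 0.586479  ] -1.0493025183677673
```

Emit:
apply_moves --pt "0 0 -0.03 0 0 0 1" --pt "0 0 -0.06 0 0 0 1" --pt "0 0 -0.06 0 0 0 1"

```text
t: 41.6
tool_pos: [0.4623, -0.1762, 0.1325]
tcp_rot: [1.563, -2.72, 0.001]
force: [-2.6, 0.0, 2.3]
gripper_width: 0.0151
```

```bash
python3 - <<'E'
from h import *
r,_=pose();print(r['ft_torque'],r['effort'][5])
E
```

```text
t 41.6 pos [ 0.4623 -0.1762  0.1325] jaw 149.75 tz [-0.004 -0.003 -1.   ] q [  2.1   8.6 -29.1   0.2 -52.5 -32.4] F [-2.6  0.   2.3] w 0.0151
[-0.0543037   0.9049599   1.04983226] -1.5106813609600067
```

Emit:
apply_moves --pt "0 0 0 0 0 0 0.2" --pt "0 0 0 0 0 0 0.2" --pt "0 0 0 0 0 0 0.2" --pt "0 0 0 0 0 0 0.2" --pt "0 0 0 0 0 0.03 0.2" --pt "0 0 0 0 0 0.07 0.2" --pt "0 0 0 0 0 0.12 0.2" --pt "0 0 0 0 0 0.165 0.2" --pt "0 0 0 0 0 0.165 0.2" --pt "0 0 0 0 0 0.165 0.2"

```text
t: 42.6
tool_pos: [0.4628, -0.176, 0.2986]
tcp_rot: [1.564, -2.723, 0.003]
force: [-0.9, 0.4, -0.7]
gripper_width: 0.0349
```

```bash
python3 - <<'E'
from h import *
pose();s=snap('wrist','w19.png');a=s['frame'][160:280,250:380]
cv2.imwrite('pics/w19c.png',cv2.resize(np.clip(a.astype(float)*2,0,255).astype(np.uint8),None,fx=5,fy=5,interpolation=cv2.INTER_CUBIC));snap('scene','s19.png')
E
```

```text
t 42.6 pos [ 0.4628 -0.176   0.2986] jaw 149.74 tz [-0.001 -0.002 -1.   ] q [  2.1   0.9 -14.6   0.1 -74.5 -32.4] F [-0.9  0.4 -0.7] w 0.0349
```

View pics/w19.png

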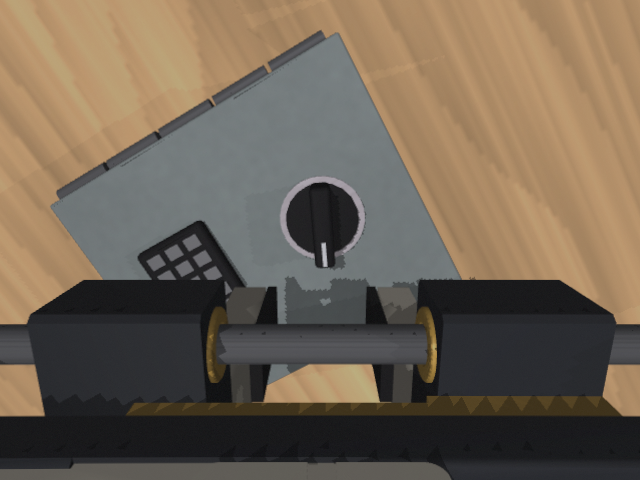

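View pics/w19c.png

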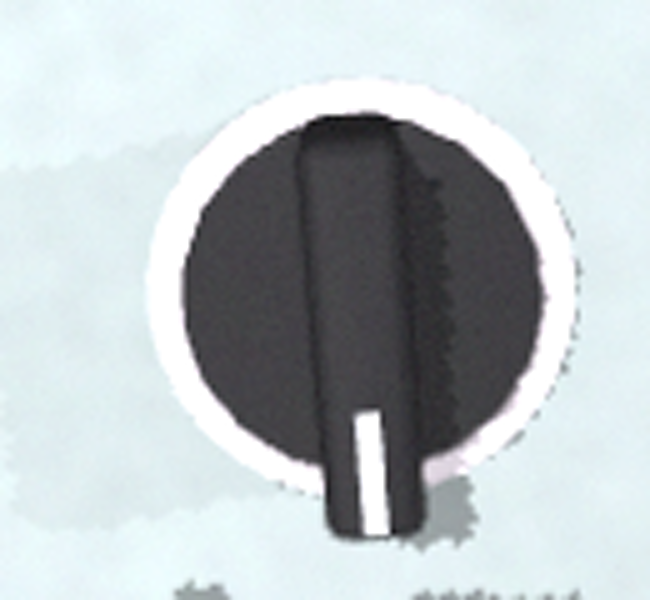

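View pics/s19.png

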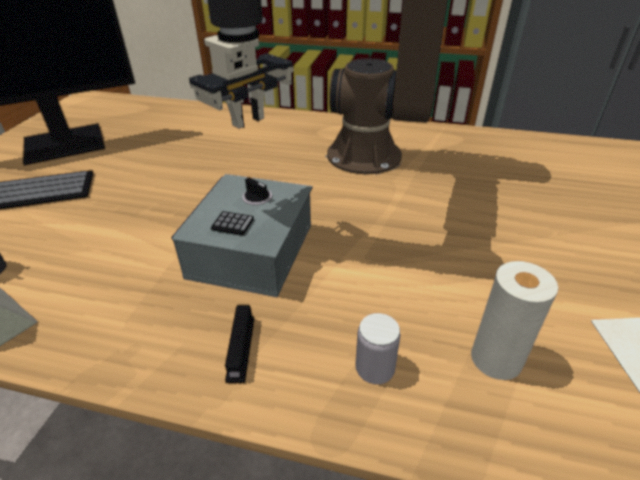

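```bash
python3 - <<'E'
from h import *
s=snap('wrist')
f=lambda x,y,z:onz(s,250+x/5,160+y/5,z)
P=[[f(302,135,.158),f(330,535,.158)],[f(395,135,.158),f(424,535,.158)],[f(368,412,.158),f(377,533,.158)]]
L=[[onz(s,338,33,.118),onz(s,460,275,.118)],[onz(s,52,207,.118),onz(s,338,33,.118)]]
for a,b in P+L: print(np.degrees(np.arctan2(*(b-a)[[1,0]])).round(1),end=' ')
E
```

```text
63.4 64.2 63.9 89.1 179.1
```

```bash
python3 -c "
from plant import workorder;print(workorder.sign_off())"
```

```text
the job is handed in; nothing more can be done
None
```

The desk safe is loaded, shut and locked, and I handed the job in at about 43 s of the 210 s allowed.

- **Items put away:** Two stamps and two drives were out on the desk. Both stamps stand upright in the narrow bay. The drives lie flat in the wide bay, one piled on the other. The first drive was let go about 13 mm above the foam, because the gripper body would not clear the rim any lower. The pictures showed it lying flat, and the second was set down on top of it.
- **Nothing missed:** I also looked behind the open door before shutting it and saw nothing left there.
- **Door:** It was pushed shut and met a hard stop with the fingertips at 118.5 mm, against 118 mm expected for a seated door. It held there under about 25 N of push. I did not see or hear the catch snap over as such; this height and the later pictures are the evidence.
- **Knob:** It was turned clockwise until the torque climbed to about 1 N m. Measured in the last picture, the bar stood at about 2.01 rad, against the 2.0 rad end stop, and stayed there after release.
- **Bystanders:** The stapler, tumbler and paper roll looked unmoved in the final picture, and the gripper was clear of everything.

No check failed. I saw no sign of the grip slackening or of a stamp being knocked aside.

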